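Unseal the red centrifuge bucket with the cap puller

TASK

Unseal the red-capped centrifuge bucket with the cap puller: slide its rails, pressing only lightly, along the rack deck under the red cap until you feel its throat stop bear on the bucket's neck with no more than a few newtons, then pull straight up until the snug cap pops off. Set the cap down gently in the steel tray on its plug, not tilted, draw the puller out from under it and leave the puller standing upright in the tray as well. Do not touch the red cap with the gripper, never force the puller, and leave the other two buckets, the tube block and the bottle alone.

Things in the scene. Friction and masses are not known exactly. Their poses are not given: they have to be found in the camera images.
- puller: loose steel cap puller, standing on two rails along its x: round bar 5 mm thick, x -42 to +30, inner faces y +-24.3, outer +-29.3; open end +x. A black throat stop lies between them at the back, clamped with its front face anywhere from x -29 to -17. 81 mm high, 76 wide over the legs, 0.2 kg. Origin midway between the rails at their underside; up to 7 mm off the bucket's axis when home
- puller_grip (a point): middle of the puller's flat blue handle, on its axis at z 60 mm: 14 mm thick along the puller's x, 40 mm wide along y, from z 35 to z 81 mm. Below it a bridge (underside z 30) on two legs, x +-9, inner faces y +-33. Pinched firmly from above across the 14 mm it stays square when pushed along x
- rack: dark grey bucket rack, fixed: smooth flat rigid deck, top at z 100 mm, x -92 to +48 and y -140 to +140 mm (base plate 5 mm more all round). Origin at bench level under the middle bucket place; the clear side of the deck is -x, towards the robot. Bucket places at x 0, y -90, 0, +90 mm; which bucket is where varies
- bucket_red: the bucket of the red cap, fixed in the rack. Origin on its axis at deck level, axes as the rack's, z up. Only its round dark steel neck stands above the deck: 46 mm outer diameter, 7 mm high, bore 38 mm. The buckets of the other caps are alike
- cap_red: red push-in cap, loose, 60 g: disc 60 mm across, 9.5 mm thick, over a black plug 34 mm across, 18 mm long. Origin: centre of the plug's bottom, z up; disc underside at z 18, top z 28 mm. Seated, the disc lies on the neck, underside 7 mm above the deck, 7 mm beyond the neck all round. A snap seal resists a straight pull up to 9 to 18 N over the first 5 mm, then lets go
- bucket_blue: another bucket of the same shape, fixed in the rack, closed by a blue cap (top 17 mm above the deck). Origin on its axis at deck level: leave alone
- bucket_yellow: another bucket of the same shape, fixed in the rack, closed by a yellow cap (top 17 mm above the deck). Origin on its axis at deck level: leave alone
- tray: shallow stainless tray, fixed, 240 (x) x 150 (y) x 18 mm high, walls and floor 3 mm thick. Origin: centre of its underside; inner floor at z 3 mm
- tube_block: loose green block with eight capped tubes, 60 x 110 x 89 mm high; origin at the centre of its underside: leave alone
- bottle: loose bottle, 54 mm diameter, 125 mm high; origin at the centre of its underside: leave alone
There are look-alikes about, which are no part of the job. Of the things that look like the cap_red, the smallest one is meant.

How it is judged:
By the outcome, as a careful person would: the job done as asked, in the order asked, and still so for the second after the job is handed in, with the robot touching nothing.
It also fails if it takes over 72 s, if anything falls off the work surface, if the arm or the gripper's body presses on something with over 40 N, if the wrist force passes 120 N, or if a joint passes its speed limit or range.

ROBOT

A 6-joint arm with a two-finger parallel gripper is mounted at the origin on the work surface. World frame = base frame: x ahead of the robot, y to its left, z up, the work surface at z = 0. Lengths are in m, angles in rad, forces in N, time in s.
With the tool pointing down it reaches from about 0.25 to 0.85 m from the base axis. Payload 12.5 kg.
Tool frame: the origin (TCP) lies on the centre line of the jaws, within the pads' length; the fingertips stand 25 mm ahead of it and the grasp point (between the pads) lies 6 mm ahead of it; z points along the fingers, y is the line along which they close (so a half turn about z gives the same grasp; the last joint's range is limited). The gripper opens to 93 mm and grips with 3 to 60 N. Pads are 15 mm wide; open, the fingers measure 128 mm over their backs; the gripper's body (75 mm by 188 mm) begins 65 mm behind the grasp point.
Start: joints at [-1.22, 0.351, 1.652, -0, 1.139, -0.085], TCP at [0.232, -0.499, 0.244] pointing down, gripper open.
Joint ranges: [-2.75, 2.75], [-0.79, 2.1], [0.01, 2.65], [-1.57, 4.71], [0.07, 3.14], [-2.87, 2.87]. Speed limits (rad/s): [2.22, 2.22, 2.79, 3.14, 3.14, 3.14].

INTERFACE

Orientations are given as a 3x3 rotation matrix whose columns are the frame's x, y, z axes.
In Python, from bench import robot, cams, job_done gives the robot as it stands.
- The arm moves only by the tool play_rows, never from a script. Its argument "rows" is a list of rows, each an object with "linear": the shift along the tool's x, y, z in m, a list of three; "twist": the turn, a rotation vector about the tool's x, y, z in rad, a list of three; "gripper": the finger opening in m, from 0 to 0.093. A call has 1 to 5 rows; each row is the pose to reach, as a shift and turn from the pose commanded when the call began, along the tool's axes at that moment; what a row does not reach only later rows make up. A row lasts 1/10 s, in which the tool goes at most 50 mm and 8.59 degrees, less where a joint would pass 70% of its speed; a pose out of reach is approached as far as the arm can. A call with a gripper value outside its range is refused whole. The fingers move at their own pace and stop on an object; the grip force is fixed at half the most. Time passes only in rows, so rows that repeat a pose let the fingers close. It gives the time, the measured TCP pose, the force, the opening and the grip force at its end, in the units of the state.
- robot.get_state(): the state, without advancing time (a new reading comes with each control period).
- cams.grab_frame(name): name is "scene" or "top" or "wrist"; returns (picture, depth): 480x640x3 uint8, blue, green, red; 480x640 float32, m along the optical axis (not along the pixel's ray), 0 where there is no reading.
- cams.camera_info(name): a dict with "K" (3x3 intrinsics, pixels), "rvec" (rotation vector, rad) and "tvec" (3), from world to camera coordinates, as OpenCV has them; the wrist camera has in their place "tool_from_camera" (4x4, takes a point from camera to tool coordinates, whose origin is the TCP and whose axes are the flange's). Camera axes: x right, y down, z forward; pixel columns grow to the right and rows downward; lengths in m; the calibration is good to about 2 mm. A picture is of the moment at which its call begins: read the wrist's pose just before it. camera_info takes no time and is no camera call.
- job_done(): hands the job in; it is judged then, once.
The state is a dict: "time": time; "q": joint angles; "dq": joint speeds; "joint_torque": joint torques, N m; "ee_pos": TCP position; "orientation": TCP orientation; "contact_force": force on the tool from outside, world axes, zero at the start; "wrist_torque": the same for the moment, N m; "finger_gap": finger opening in m; "grasp_force": force on a finger pad.
Only numpy, scipy, OpenCV 4.12 (cv2) and the standard library are available. Lean on these libraries where they do the work, as an engineer would, in place of code of your own. Each camera call takes 0.05 s, during which the arm holds its last target. There are 200 camera calls.

## Working session

There is one attempt and no reset: what is moved stays moved. The work goes in short steps, Python scripts to look and compute and a tool call to move; the robot and the scene stay as the last step left them, time stands still between calls to the robot, and variables do not carry over. Pictures are saved under pics/ and viewed, at most 10 in all, crops included, and the job is handed in when it is done.

Besides the shell and the picture viewer there is one more tool, called as name([rows], argument=value, ...), one row to a line, values as JSON. play_rows: Moves the arm, as the interface text tells. Its arguments: {"type":"object","properties":{"rows":{"type":"array","items":{"type":"object","properties":{"linear":{"type":"array","items":{"type":"number"}},"twist":{"type":"array","items":{"type":"number"}},"gripper":{"type":"number"}}}}},"required":["rows"]}

```bash
mkdir -p pics; cat > h.py <<'E'
import numpy as np, cv2
from bench import robot, cams, job_done
def grab(n,save=None):
    s=robot.get_state(); im,d=cams.grab_frame(n)
    if save: cv2.imwrite('pics/'+save,im); np.save('pics/'+save[:-4]+'.npy',d)
    return s,im,d
def cam2world(n,s=None):
    i=cams.camera_info(n); K=np.array(i['K'])
    if n=='wrist':
        T=np.eye(4); T[:3,:3]=np.array(s['orientation']).reshape(3,3); T[:3,3]=s['ee_pos']
        return K,T@np.array(i['tool_from_camera'])
    R=cv2.Rodrigues(np.array(i['rvec'],float))[0]; t=np.array(i['tvec'],float).ravel()
    T=np.eye(4); T[:3,:3]=R.T; T[:3,3]=-R.T@t
    return K,T
def cloud(n,d,s=None):
    K,T=cam2world(n,s); v,u=np.mgrid[:480,:640]
    P=np.stack([(u-K[0,2])/K[0,0]*d,(v-K[1,2])/K[1,1]*d,d],-1)@T[:3,:3].T+T[:3,3]
    P[d==0]=np.nan
    return P
def at_z(n,u,v,z,s=None):
    K,T=cam2world(n,s); r=T[:3,:3]@np.array([(u-K[0,2])/K[0,0],(v-K[1,2])/K[1,1],1.])
    return T[:3,3]+r*(z-T[2,3])/r[2]
E
python3 - <<'E'
from h import *
s,im,d=grab('top','top.png'); np.save('pics/topP.npy',cloud('top',d))
s,im,d=grab('scene','scene.png'); np.save('pics/sceneP.npy',cloud('scene',d))
print(s['time'],s['orientation'],s['ee_pos'],s['contact_force'])
for n in('top','scene'): print(cam2world(n))
print(cams.camera_info('wrist'))
E
```

```text
0.05 [[ 9.06532240e-01  4.22136414e-01 -3.81828865e-04]
 [ 4.22136577e-01 -9.06531649e-01  1.03915520e-03]
 [ 9.25253007e-05 -1.10321163e-03 -9.99999387e-01]] [ 0.23209073 -0.49830101  0.2431127 ] [ 0.52739382  0.33379992 -0.12329598]
(array([[475.34611772,   0.        , 315.22035111],
       [  0.        , 475.34611772, 241.75043251],
       [  0.        ,   0.        ,   1.        ]]), array([[-0.01481368, -0.98191002,  0.18876775,  0.44748652],
       [-0.99985979,  0.01602087,  0.00487078, -0.05146852],
       [-0.00780689, -0.18866913, -0.98200968,  1.00525663],
       [ 0.        ,  0.        ,  0.        ,  1.        ]]))
(array([[520.21189793,   0.        , 319.71295569],
       [  0.        , 520.21189793, 236.70113005],
       [  0.        ,   0.        ,   1.        ]]), array([[-0.82892928,  0.41801304, -0.3716737 ,  0.96899157],
       [ 0.55918732,  0.60309538, -0.56884576,  0.50100301],
       [-0.01363025, -0.67936813, -0.73367102,  0.78941822],
       [ 0.        ,  0.        ,  0.        ,  1.        ]]))
{'K': array([[356.59776334,   0.        , 316.90481349],
       [  0.        , 356.59776334, 234.65229111],
       [  0.        ,   0.        ,   1.        ]]), 'tool_from_camera': array([[-1.72808791e-03, -9.62902110e-01, -2.69845399e-01,
         7.56629257e-02],
       [ 9.99998161e-01, -1.88845940e-03,  3.34698345e-04,
        -5.81527072e-05],
       [-8.31873822e-04, -2.69844324e-01,  9.62903603e-01,
        -1.41382914e-01],
       [ 0.00000000e+00,  0.00000000e+00,  0.00000000e+00,
         1.00000000e+00]])}
```

View pics/top.png

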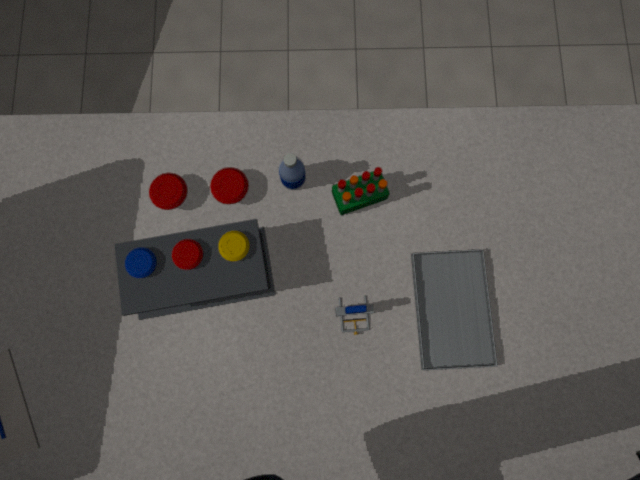

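View pics/scene.png

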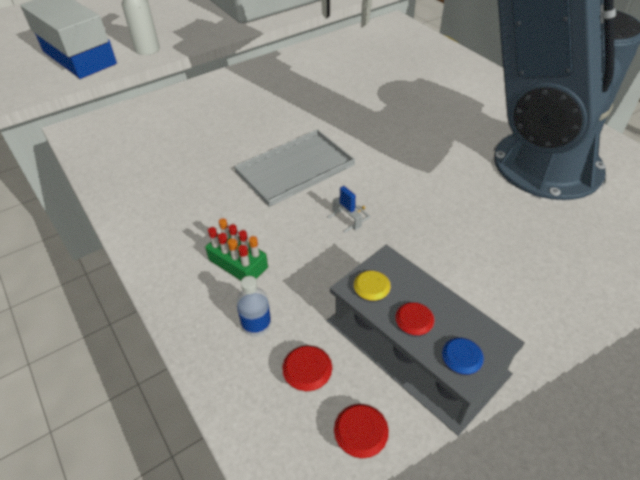

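Red candidates in the top view are (168,191), (229,185) on the bench and (187,254) in the rack. The rack one looks smallest and is seated with rails' room under it. I'll measure all three and check an enlarged crop.

```bash
python3 - <<'E'
from h import *
im=cv2.imread('pics/top.png'); P=np.load('pics/topP.npy')
hsv=cv2.cvtColor(im,cv2.COLOR_BGR2HSV)
def blob(n,im,P,lo,hi,box):
    h=cv2.cvtColor(im,cv2.COLOR_BGR2HSV); m=cv2.inRange(h,lo,hi)
    if lo[0]==0: m|=cv2.inRange(h,(170,)+lo[1:],(180,)+hi[1:])
    k=np.zeros_like(m); x0,y0,x1,y1=box; k[y0:y1,x0:x1]=m[y0:y1,x0:x1]; p=P[k>0]; p=p[~np.isnan(p).any(1)]
    zt=np.percentile(p[:,2],80); q=p[p[:,2]>zt-.004]
    c,r=cv2.minEnclosingCircle(q[:,:2].astype(np.float32)*1000)
    print(n,box,len(q),'zt',zt.round(4),'mean',q[:,:2].mean(0).round(4),'circ',np.round(c,1),round(r,1),'rA',round(np.sqrt(len(q)/np.pi),1))
R=((0,150,60),(8,255,255));B=((105,150,50),(130,255,255));Y=((20,150,80),(35,255,255))
for c,b in((R,(145,165,192,215)),(R,(205,160,255,212)),(R,(165,232,210,276)),(B,(120,242,162,282)),(Y,(212,225,255,268)),(B,(335,295,375,320))): blob('top',im,P,*c,b)
im2=cv2.imread('pics/scene.png'); P2=np.load('pics/sceneP.npy')
for c,b in((R,(280,340,340,395)),(R,(330,400,395,460)),(R,(390,295,440,340)),(B,(435,332,490,380)),(Y,(350,265,395,305)),(B,(330,180,365,215))): blob('scene',im2,P2,*c,b)
a=cv2.resize(im[285:345,320:390],None,fx=6,fy=6,interpolation=cv2.INTER_CUBIC)
b=cv2.resize(im[220:280,110:290],None,fx=4,fy=4,interpolation=cv2.INTER_CUBIC)
o=np.zeros((600,720,3),np.uint8); o[:360,:420]=a; o[360:,:720]=b
cv2.imwrite('pics/c1.png',o)
# tray: points z 
m=P[...,2]
t=P[235:380,400:505].reshape(-1,3); w=t[(t[:,2]>.013)&(t[:,2]<.024)]
print('tray rim',cv2.minAreaRect(w[:,:2].astype(np.float32)*1000), 'floor z',np.nanmedian(P[280:340,440:470,2]))
r=P[215:320,105:275].reshape(-1,3); w=r[(r[:,2]>.094)&(r[:,2]<.106)]
print('deck',cv2.minAreaRect(w[:,:2].astype(np.float32)*1000),np.median(w[:,2]),'bench',np.nanmedian(P[390:440,150:300,2]))
E
```

```text
top (145, 165, 192, 215) 820 zt 0.0393 mean [0.7504 0.2663] circ [751.3 265.2] 38.2 rA 16.2
top (205, 160, 255, 212) 820 zt 0.0392 mean [0.7605 0.1356] circ [759.8 135.3] 38.6 rA 16.2
top (165, 232, 210, 276) 578 zt 0.1177 mean [0.6001 0.1979] circ [600.  198.1] 28.5 rA 13.6
top (120, 242, 162, 282) 600 zt 0.1175 mean [0.5848 0.2859] circ [584.9 287. ] 28.6 rA 13.8
top (212, 225, 255, 268) 569 zt 0.1177 mean [0.6143 0.11  ] circ [614.  109.8] 28.6 rA 13.5
top (335, 295, 375, 320) 115 zt 0.0822 mean [ 0.4928 -0.1234] circ [ 494.7 -122.8] 18.4 rA 6.1
scene (280, 340, 340, 395) 1395 zt 0.0394 mean [0.763  0.1402] circ [762.5 138.7] 37.8 rA 21.1
scene (330, 400, 395, 460) 1855 zt 0.0394 mean [0.7531 0.2705] circ [752.5 270. ] 38.0 rA 24.3
scene (390, 295, 440, 340) 800 zt 0.1179 mean [0.6023 0.2017] circ [602.  201.5] 28.4 rA 16.0
scene (435, 332, 490, 380) 965 zt 0.118 mean [0.5879 0.2901] circ [587.6 289.8] 28.5 rA 17.5
scene (350, 265, 395, 305) 697 zt 0.1178 mean [0.6168 0.1135] circ [616.1 112.8] 29.0 rA 14.9
scene (330, 180, 365, 215) 79 zt 0.0798 mean [ 0.4968 -0.1175] circ [ 495.  -118.9] 17.1 rA 5.0
tray rim ((494.4248352050781, -329.45404052734375), (240.13970947265625, 151.56430053710938), 2.1781764030456543) floor z 0.0029420223025082848
deck ((578.8473510742188, 195.023681640625), (140.94256591796875, 281.58770751953125), 9.494583129882812) 0.10003131177598945 bench -4.340452059126143e-05
```

View pics/c1.png

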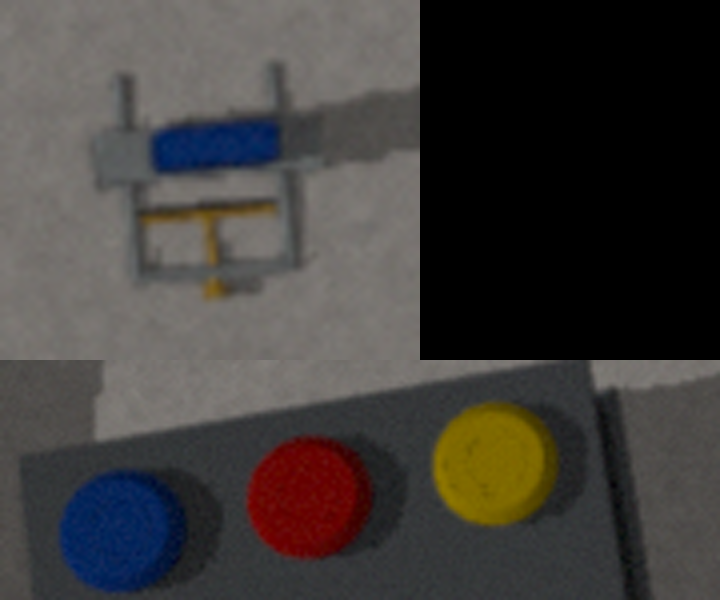

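The crop confirms it: the rack's red cap at (187,254) measures about 29 mm in radius and the bench ones 38 mm, so the one in the middle place is meant. The puller's open end points up in the image (+x), with about 3° of yaw. Next I'll hover over the puller.

```bash
cat >> h.py <<'E'
from scipy.spatial.transform import Rotation as Ro
def plan(p,yaw,s=None):
    "yaw: angle of tool y (deg), tool pointing down -> linear, twist"
    s=s or robot.get_state(); R=np.array(s['orientation']).reshape(3,3); a=np.radians(yaw)
    y=np.array([np.cos(a),np.sin(a),0]); z=np.array([0,0,-1.]); Rt=np.stack([np.cross(y,z),y,z],1)
    print('lin',(R.T@(np.array(p)-s['ee_pos'])).round(4),'tw',Ro.from_matrix(R.T@Rt).as_rotvec().round(4),'t',round(s['time'],2))
E
python3 - <<'E'
from h import *
plan([0.494,-0.120,0.20],3)
E
```

```text
lin [ 0.3971 -0.2324  0.0434] tw [-8.0000e-04 -7.0000e-04 -1.1874e+00] t 0.1
```

play_rows([
  {"linear": [0.397, -0.232, 0.043], "twist": [0, 0, -1.187], "gripper": 0.06},
  {"linear": [0.397, -0.232, 0.043], "twist": [0, 0, -1.187], "gripper": 0.06},
  {"linear": [0.397, -0.232, 0.043], "twist": [0, 0, -1.187], "gripper": 0.06},
  {"linear": [0.397, -0.232, 0.043], "twist": [0, 0, -1.187], "gripper": 0.06},
  {"linear": [0.397, -0.232, 0.043], "twist": [0, 0, -1.187], "gripper": 0.06},
])

```text
time: 0.6
ee_pos: [0.3746, -0.2922, 0.2201]
orientation: [[0.37, 0.929, -0.0], [0.929, -0.37, 0.0], [0.0, -0.0, -1.0]]
contact_force: [-0.1, -1.1, 0.4]
finger_gap: 0.061
grasp_force: 0.0
```

```bash
python3 - <<'E'
from h import *
plan([0.494,-0.120,0.20],3)
E
```

```text
lin [0.2041 0.0472 0.0201] tw [-1.000e-04 -1.000e-04 -4.315e-01] t 0.6
```

play_rows([
  {"linear": [0.204, 0.047, 0.02], "twist": [0, 0, -0.4315], "gripper": 0.06},
  {"linear": [0.204, 0.047, 0.02], "twist": [0, 0, -0.4315], "gripper": 0.06},
  {"linear": [0.204, 0.047, 0.02], "twist": [0, 0, -0.4315], "gripper": 0.06},
  {"linear": [0.204, 0.047, 0.02], "twist": [0, 0, -0.4315], "gripper": 0.06},
  {"linear": [0.204, 0.047, 0.02], "twist": [0, 0, -0.4315], "gripper": 0.06},
])

```text
time: 1.1
ee_pos: [0.4957, -0.119, 0.1997]
orientation: [[-0.05, 0.999, -0.0], [0.999, 0.05, 0.001], [0.001, -0.0, -1.0]]
contact_force: [0.0, -0.5, -0.2]
finger_gap: 0.0603
grasp_force: 0.0
```

```bash
python3 - <<'E'
from h import *
s,im,d=grab('wrist','w1.png'); print(s['ee_pos'],s['orientation'],s['time'])
P=cloud('wrist',d,s); np.save('pics/w1P.npy',P)
h=cv2.cvtColor(im,cv2.COLOR_BGR2HSV); m=cv2.inRange(h,(105,120,30),(130,255,255))>0
q=P[m]; q=q[~np.isnan(q).any(1)]; zt=np.percentile(q[:,2],90); print(zt)
q=q[q[:,2]>zt-.003]; print(len(q),cv2.minAreaRect((q[:,:2]*1000).astype(np.float32)),q.mean(0))
cv2.imwrite('pics/w1b.png',im)
E
```

```text
[ 0.49568034 -0.11900194  0.19968149] [[-5.01633406e-02  9.98740904e-01 -4.95130952e-04]
 [ 9.98740676e-01  5.01637326e-02  8.13764707e-04]
 [ 8.37577716e-04 -4.53686265e-04 -9.99999546e-01]] 1.1
0.08185297790755548
778 ((494.1706237792969, -122.64801025390625), (12.31480884552002, 38.662010192871094), 3.0044479370117188) [ 0.49409723 -0.12186299  0.08108093]
```

View pics/w1.png

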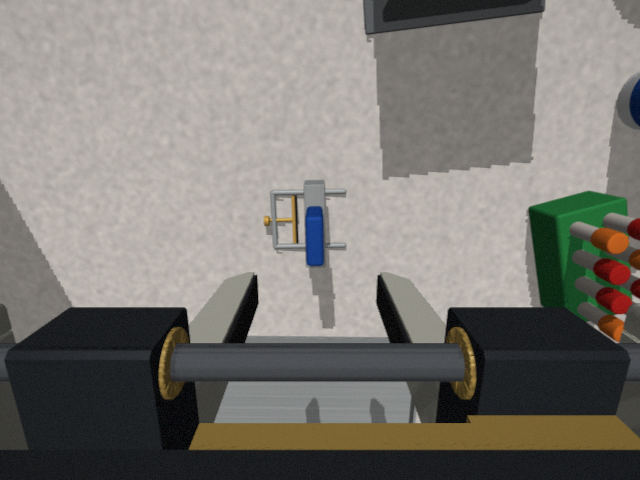

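The wrist view shows the puller handle at (315,236), with rails from (275) to (346) and open to the right (+x), yaw 3.0°. Centre is about (0.494,-0.122). I'll descend and grip.

```bash
python3 - <<'E'
from h import *
plan([0.4942,-0.122,0.067],3)
E
```

```text
lin [-0.0023 -0.0012  0.1327] tw [-0.0007 -0.0007 -0.0025] t 1.15
```

play_rows([
  {"linear": [-0.002, -0.001, 0.04], "twist": [-0.0007, -0.0007, -0.0025], "gripper": 0.05},
  {"linear": [-0.002, -0.001, 0.08], "twist": [-0.0007, -0.0007, -0.0025], "gripper": 0.05},
  {"linear": [-0.002, -0.001, 0.115], "twist": [-0.0007, -0.0007, -0.0025], "gripper": 0.05},
  {"linear": [-0.002, -0.001, 0.1325], "twist": [-0.0007, -0.0007, -0.0025], "gripper": 0.05},
  {"linear": [-0.002, -0.001, 0.1325], "twist": [-0.0007, -0.0007, -0.0025], "gripper": 0.05},
])

```text
time: 1.65
ee_pos: [0.4914, -0.1252, 0.0658]
orientation: [[-0.048, 0.999, -0.004], [0.999, 0.048, 0.001], [0.001, -0.004, -1.0]]
contact_force: [-0.2, -0.4, 0.1]
finger_gap: 0.0499
grasp_force: 0.0
```

play_rows([
  {"linear": [0, 0, 0], "twist": [0, 0, 0], "gripper": 0.01},
  {"linear": [0, 0, 0], "twist": [0, 0, 0], "gripper": 0.005},
  {"linear": [0, 0, 0], "twist": [0, 0, 0], "gripper": 0.005},
  {"linear": [0, 0, 0], "twist": [0, 0, 0], "gripper": 0.005},
  {"linear": [0, 0, 0], "twist": [0, 0, 0], "gripper": 0.005},
])

```text
time: 2.15
ee_pos: [0.4935, -0.1247, 0.0683]
orientation: [[-0.049, 0.999, 0.001], [0.999, 0.049, -0.001], [-0.001, 0.001, -1.0]]
contact_force: [0.5, -0.0, -0.0]
finger_gap: 0.0146
grasp_force: 0.0
```

play_rows([
  {"gripper": 0.0, "linear": [0, 0, 0], "twist": [0, 0, 0]},
  {"gripper": 0.0, "linear": [0, 0, 0], "twist": [0, 0, 0]},
  {"gripper": 0.0, "linear": [0, 0, 0], "twist": [0, 0, 0]},
])

```text
time: 2.45
ee_pos: [0.4935, -0.1247, 0.0683]
orientation: [[-0.049, 0.999, 0.001], [0.999, 0.049, -0.001], [-0.001, 0.001, -1.0]]
contact_force: [-1.0, 0.7, 6.8]
finger_gap: 0.014
grasp_force: 29.9
```

```bash
python3 - <<'E'
from h import *
s=robot.get_state(); print(s['contact_force'],s['wrist_torque'],s['grasp_force'],s['finger_gap'],s['ee_pos'],s['orientation'])
plan([0.49,0.06,0.23],9.5,s)
E
```

```text
[-0.98944676  0.66469947  6.82445619] [ 0.00810597  0.25861593 -0.05811987] 29.941408038139343 0.014040399560792267 [ 0.49347511 -0.12468198  0.06828838] [[-4.89726069e-02  9.98799381e-01  1.21682096e-03]
 [ 9.98799719e-01  4.89736455e-02 -8.38900420e-04]
 [-8.97485378e-04  1.17427729e-03 -9.99998908e-01]]
lin [ 0.1845  0.0058 -0.1619] tw [ 0.0011  0.001  -0.1168] t 2.45
```

play_rows([
  {"linear": [0, 0, -0.01], "twist": [0, 0, 0], "gripper": 0.0},
  {"linear": [0, 0, -0.04], "twist": [0, 0, 0], "gripper": 0.0},
  {"linear": [0, 0, -0.08], "twist": [0, 0, 0], "gripper": 0.0},
  {"linear": [0, 0, -0.12], "twist": [0, 0, 0], "gripper": 0.0},
  {"linear": [0, 0, -0.15], "twist": [0, 0, 0], "gripper": 0.0},
])

```text
time: 2.95
ee_pos: [0.4932, -0.1245, 0.2207]
orientation: [[-0.049, 0.999, 0.002], [0.999, 0.049, -0.001], [-0.001, 0.002, -1.0]]
contact_force: [1.3, -0.0, -3.5]
finger_gap: 0.0135
grasp_force: 29.9
```

```bash
python3 - <<'E'
from h import *
s=robot.get_state(); print(s['contact_force'],s['ee_pos'])
plan([0.502,0.183,0.225],9.5,s)
E
```

```text
[ 1.3117558  -0.04681475 -3.49734107] [ 0.49320757 -0.12447612  0.2206671 ]
lin [ 0.3067  0.0239 -0.0047] tw [ 0.0022  0.0015 -0.1166] t 2.95
```

play_rows([
  {"linear": [0.03, 0.002, -0.004], "twist": [0, 0, -0.03], "gripper": 0.0},
  {"linear": [0.07, 0.005, -0.004], "twist": [0, 0, -0.06], "gripper": 0.0},
  {"linear": [0.115, 0.01, -0.004], "twist": [0, 0, -0.1], "gripper": 0.0},
  {"linear": [0.16, 0.014, -0.004], "twist": [0, 0, -0.1166], "gripper": 0.0},
  {"linear": [0.205, 0.018, -0.004], "twist": [0.0022, 0.0015, -0.1166], "gripper": 0.0},
])

```text
time: 3.45
ee_pos: [0.5006, 0.0829, 0.2222]
orientation: [[-0.165, 0.986, -0.002], [0.986, 0.165, 0.001], [0.001, -0.001, -1.0]]
contact_force: [0.4, -0.0, -1.7]
finger_gap: 0.0138
grasp_force: 29.9
```

```bash
python3 - <<'E'
from h import *
plan([0.502,0.183,0.225],9.5)
E
```

```text
lin [ 0.0985  0.0179 -0.0027] tw [-0.0014 -0.0008  0.0003] t 3.45
```

play_rows([
  {"linear": [0.035, 0.006, -0.001], "twist": [0, 0, 0], "gripper": 0.0},
  {"linear": [0.07, 0.012, -0.002], "twist": [0, 0, 0], "gripper": 0.0},
  {"linear": [0.098, 0.018, -0.0025], "twist": [0, 0, 0], "gripper": 0.0},
  {"linear": [0.0985, 0.018, -0.0025], "twist": [0, 0, 0], "gripper": 0.0},
  {"linear": [0.0985, 0.018, -0.0025], "twist": [0, 0, 0], "gripper": 0.0},
])

```text
time: 3.95
ee_pos: [0.5022, 0.1814, 0.2244]
orientation: [[-0.166, 0.986, -0.002], [0.986, 0.166, 0.0], [0.001, -0.002, -1.0]]
contact_force: [0.8, 0.3, -1.5]
finger_gap: 0.0136
grasp_force: 29.9
```

```bash
python3 - <<'E'
from h import *
s,im,d=grab('wrist','w2.png'); P=cloud('wrist',d,s); np.save('pics/w2P.npy',P); np.savez('pics/w2s.npz',p=s['ee_pos'],R=s['orientation'])
print(s['ee_pos'],s['contact_force'],s['orientation'])
E
```

```text
[0.50224115 0.18136596 0.22436406] [ 0.80140091  0.32563376 -1.4857113 ] [[-1.66200673e-01  9.86089816e-01 -2.05228816e-03]
 [ 9.86091753e-01  1.66201599e-01  2.87899304e-04]
 [ 6.24988145e-04 -1.97589537e-03 -9.99997853e-01]]
```

View pics/w2.png

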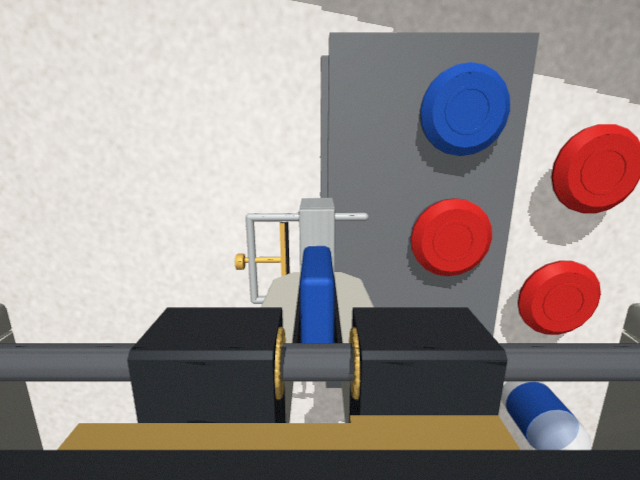

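In the wrist view the held puller's near rail is at row 216 (u 248–368) and its far corner at (258,300). The red cap's centre is at (451,237) and the blue cap's at (465,109). I'll measure the lateral offset in this one camera.

```bash
cat > meas.py <<'E'
from h import *
im=cv2.imread('pics/w2.png'); P=np.load('pics/w2P.npy'); z=np.load('pics/w2s.npz'); p=z['p']; R=z['R'].reshape(3,3)
T=(P-p)@R  # tool coords
h=cv2.cvtColor(im,cv2.COLOR_BGR2HSV)
def cap(lo,hi,box,red=False):
    m=cv2.inRange(h,lo,hi)
    if red: m|=cv2.inRange(h,(170,)+lo[1:],(180,)+hi[1:])
    k=np.zeros_like(m); x0,y0,x1,y1=box; k[y0:y1,x0:x1]=m[y0:y1,x0:x1]
    q=P[k>0]; q=q[~np.isnan(q).any(1)]; zt=np.percentile(q[:,2],80); 
    t=T[k>0]; t=t[~np.isnan(t).any(1)]; t=t[q[:,2]>zt-.002]
    # outline points -> least squares circle on hull
    c,r=cv2.minEnclosingCircle((t[:,:2]*1000).astype(np.float32)); hu=cv2.convexHull((t[:,:2]*1000).astype(np.float32))[:,0]
    A=np.c_[2*hu,np.ones(len(hu))]; s=np.linalg.lstsq(A,(hu**2).sum(1),rcond=None)[0]
    print('cap tool xy mm',np.round(c,1),round(r,1),'ls',s[:2].round(1),'z',zt.round(4),'world',(p+R@np.r_[s[:2]/1000,t[:,2].mean()]).round(4)); return s[:2]
a=cap((0,150,60),(8,255,255),(405,190,500,280),True)
b=cap((105,150,50),(130,255,255),(415,55,515,160))
print('yaw of cap line vs tool x (deg)',np.degrees(np.arctan2(*(b-a)[::-1])))
sel=np.zeros(P.shape[:2],bool); sel[205:312,240:375]=True
g=sel&(P[...,2]>.150)&(P[...,2]<.166)
tt=T[g]*1000; u=np.where(g)
for lo,hi in((12,40),(-40,-12)):
    n=(tt[:,0]>lo)&(tt[:,0]<hi)
    for ya,yb in((-44,-34),(-34,-20),(-20,-10),(10,20),(20,32)):
        k=n&(tt[:,1]>ya)&(tt[:,1]<yb)
        if k.sum()>5: print('rail',lo,ya,yb,k.sum(),'x range',np.percentile(tt[k,0],[3,50,97]).round(1),'z',np.percentile(tt[k,2],[3,50]).round(1))
print('y range',np.percentile(tt[:,1],[0.5,99.5]).round(1))
# handle
m=(cv2.inRange(h,(105,150,50),(130,255,255))>0); m[:, :290]=0; m[:,345:]=0; m[:240]=0
t=T[m]*1000; t=t[~np.isnan(t).any(1)]; zt=np.percentile(t[:,2],10); t=t[t[:,2]<zt+2]; print('handle top tool z',zt,cv2.minAreaRect(t[:,:2].astype(np.float32)))
# black stop / orange
g=(T[...,1]*1000>-36)&(T[...,1]*1000<-10)&sel&(P[...,2]>.14)
o=(cv2.inRange(h,(12,120,60),(28,255,255))>0)&g; t=T[o]*1000; print('orange',np.percentile(t,[2,50,98],axis=0).round(1).tolist())
o=(h[...,2]<45)&g; t=T[o]*1000; print('black',o.sum(),np.percentile(t,[2,50,98],axis=0).round(1).tolist() if o.sum() else '')
E
python3 meas.py
```

```text
cap tool xy mm [ 1.8 99.3] 27.0 ls [ 1.2 99.6] z 0.1174 world [0.6    0.1992 0.117 ]
cap tool xy mm [90.5 99.7] 27.1 ls [90.6 99.9] z 0.1174 world [0.5855 0.2873 0.117 ]
yaw of cap line vs tool x (deg) 0.22502539550056697
rail 12 -44 -34 304 x range [12.8 23.2 30.4] z [62.3 63.6]
rail 12 -34 -20 271 x range [14.  27.8 30.6] z [62.3 63.6]
rail 12 -20 -10 253 x range [12.8 26.6 30.7] z [62.1 63.5]
rail 12 10 20 128 x range [26.4 28.7 30.7] z [62.  63.5]
rail 12 20 32 140 x range [26.3 29.  30.7] z [62.3 63.5]
rail -40 -44 -34 215 x range [-27.  -20.9 -12.5] z [62.1 63.5]
rail -40 -34 -20 8 x range [-24.9 -23.8 -22.8] z [62.2 64.3]
y range [-44.9  29.2]
handle top tool z -13.459682498507643 ((7.195878982543945, 0.506011962890625), (29.015483856201172, 13.61302375793457), 0.09363143146038055)
orange [[-7.0, -34.9, 62.4], [3.0, -20.6, 63.7], [24.2, -18.6, 65.4]]
black 163 [[-5.3, -18.2, -67.3], [17.6, -17.2, 63.2], [36.3, -10.4, 65.0]]
```

play_rows([
  {"linear": [-0.0005, 0.01, 0.015], "twist": [0.002, 0, 0], "gripper": 0.0},
  {"linear": [-0.0005, 0.024, 0.035], "twist": [0.002, 0, 0], "gripper": 0.0},
  {"linear": [-0.0005, 0.024, 0.048], "twist": [0.002, 0, 0], "gripper": 0.0},
  {"linear": [-0.0005, 0.024, 0.052], "twist": [0.002, 0, 0], "gripper": 0.0},
  {"linear": [-0.0005, 0.024, 0.052], "twist": [0.002, 0, 0], "gripper": 0.0},
])

```text
time: 4.5
ee_pos: [0.5257, 0.1841, 0.172]
orientation: [[-0.164, 0.986, -0.005], [0.986, 0.164, -0.0], [0.001, -0.005, -1.0]]
contact_force: [0.5, -0.3, -2.7]
finger_gap: 0.0142
grasp_force: 29.9
```

```bash
python3 - <<'E'
from h import *
s,im,d=grab('wrist','w3.png'); P=cloud('wrist',d,s); np.save('pics/w3P.npy',P); np.savez('pics/w3s.npz',p=s['ee_pos'],R=s['orientation'])
print(s['ee_pos'],s['contact_force'],s['wrist_torque'],s['orientation'],s['time'])
c=im[150:380,220:540]; cv2.imwrite('pics/w3c.png',cv2.resize(c,None,fx=2.5,fy=2.5,interpolation=cv2.INTER_CUBIC))
E
```

```text
[0.52568424 0.18410237 0.17199809] [ 0.46715896 -0.25273886 -2.672086  ] [ 0.01741623 -0.13736475 -0.02688687] [[-1.64235233e-01  9.86409175e-01 -4.87116176e-03]
 [ 9.86420943e-01  1.64236764e-01 -8.66541973e-05]
 [ 7.14547351e-04 -4.81924766e-03 -9.99988132e-01]] 4.5
```

View pics/w3c.png

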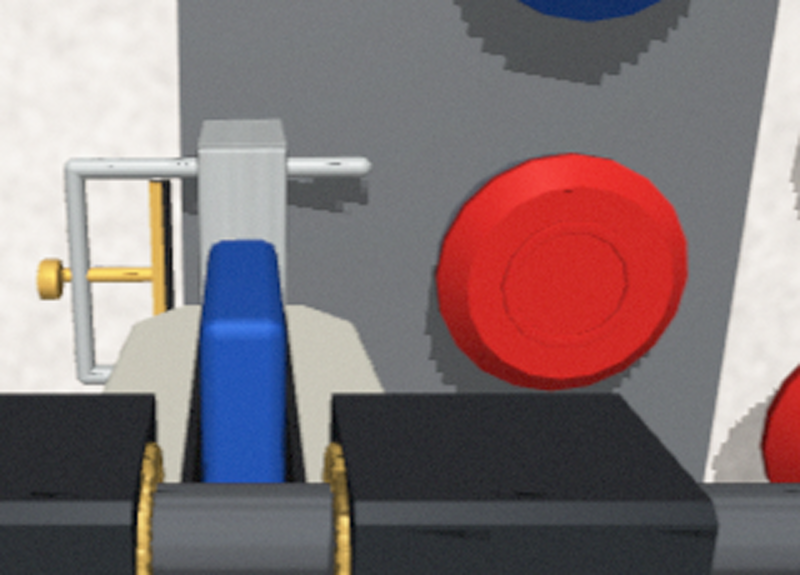

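```bash
sed -e 's/w2/w3/g' -e 's/(405,190,500,280)/(390,205,500,312)/' -e 's/>.150)&(P\[...,2\]<.166/>.1025)\&(P[...,2]<.1135/' -e '/^b=cap/d;/cap line/d' meas.py > meas3.py; python3 meas3.py; python3 - <<'E'
from h import *
z=np.load('pics/w3s.npz'); s=dict(ee_pos=z['p'],orientation=z['R']); R=z['R'].reshape(3,3)
t=lambda u,v,h:((at_z('wrist',u,v,h,s)-z['p'])@R*1000).round(2)
print('ring centre',t(446.2,263.6,.117),t(446.2,263.6,.115))
for h in(.107,.110,.113): print('outline bottom/top/left/right',h,[t(220+a/2.5,150+b/2.5,h)[:2].tolist() for a,b in((562,390),(575,153),(436,271),(688,271))])
zr=z['p'][2]-.0683+.0025+.0005
print('rail near edges',t(352,150+157/2.5,zr),t(352,150+176/2.5,zr),'tip',t(220+372/2.5,216.4,zr),'back',t(220+66/2.5,216,zr),'far back corner',t(220+85/2.5,150+384/2.5,zr),t(220+85/2.5,150+364/2.5,zr),'stop', t(220+171/2.5,230,zr))
im=cv2.imread('pics/w3.png').astype(int).sum(2)
print(im[206:228,345:360].mean(1).round(), im[298:308,250:260].mean(1).round())
E
```

```text
cap tool xy mm [ 3.1 76.3] 26.5 ls [ 2.9 76.2] z 0.1174 world [0.6002 0.1995 0.117 ]
rail 12 -44 -34 304 x range [13.  23.1 30.5] z [62.  63.5]
rail 12 -34 -20 268 x range [13.5 27.9 30.5] z [62.1 63.5]
rail 12 -20 -10 252 x range [13.  26.6 30.6] z [62.3 63.6]
rail 12 10 20 130 x range [26.5 28.7 30.6] z [62.3 63.4]
rail 12 20 32 140 x range [26.4 28.8 30.7] z [62.2 63.6]
rail -40 -44 -34 217 x range [-27.  -20.9 -12.6] z [62.1 63.5]
rail -40 -34 -20 6 x range [-24.  -23.6 -22.9] z [63.1 64.4]
y range [-44.9  29.2]
handle top tool z -13.471002870662877 ((7.110698699951172, 0.5178804397583008), (28.750925064086914, 13.659172058105469), 0.8531802296638489)
ring centre [ 2.37 76.16 54.63] [ 1.63 76.93 56.63]
outline bottom/top/left/right 0.107 [[-30.02, 81.88], [31.49, 79.09], [2.05, 48.02], [2.02, 109.61]]
outline bottom/top/left/right 0.11 [[-28.49, 80.7], [32.13, 77.95], [3.11, 47.33], [3.09, 108.03]]
outline bottom/top/left/right 0.113 [[-26.96, 79.52], [32.77, 76.8], [4.18, 46.63], [4.15, 106.44]]
rail near edges [30.52 21.39 65.22] [25.9  21.5  65.22] tip [28.33 31.41 65.17] back
[... 516 characters left out ...]
                                                    ~~~~~~~~~~~~~^^^^^^^^^^^^^^^^^^^^
    return _quantile_unchecked(
        a, q, axis, out, overwrite_input, method, keepdims, weights)
    return _ureduce(a,
                    func=_quantile_ureduce_func,
    ...<5 lines>...
                    overwrite_input=overwrite_input,
                    method=method)
    r = func(a, **kwargs)
    result = _quantile(arr,
                       quantiles=q,
    ...<2 lines>...
                       out=out,
                       weights=wgt)
    slices_having_nans = np.isnan(arr[-1, ...])
                                  ~~~^^^^^^^^^
IndexError: index -1 is out of bounds for axis 0 with size 0
```

Cap axis is at about +2.5 mm in tool x and the puller axis at about +1.6 mm. I'll shift +0.9 mm, level the tool and settle towards the deck.

play_rows([
  {"linear": [0.0009, 0.002, 0.001], "twist": [-0.006, -0.001, 0], "gripper": 0.0},
  {"linear": [0.0009, 0.002, 0.002], "twist": [-0.006, -0.001, 0], "gripper": 0.0},
  {"linear": [0.0009, 0.002, 0.002], "twist": [-0.006, -0.001, 0], "gripper": 0.0},
  {"linear": [0.0009, 0.002, 0.002], "twist": [-0.006, -0.001, 0], "gripper": 0.0},
  {"linear": [0.0009, 0.002, 0.002], "twist": [-0.006, -0.001, 0], "gripper": 0.0},
])

```text
time: 5.05
ee_pos: [0.5281, 0.186, 0.1704]
orientation: [[-0.165, 0.986, 0.003], [0.986, 0.165, 0.0], [-0.0, 0.003, -1.0]]
contact_force: [-0.4, 1.2, -2.7]
finger_gap: 0.0136
grasp_force: 29.9
```

```bash
cat >> h.py <<'E'
def st():
    s=robot.get_state(); R=np.array(s['orientation']).reshape(3,3); b=np.array([0.6002,0.1995,0.1])
    print('t %.2f'%s['time'],'F',R.T.dot(s['contact_force']).round(2),'(tool) M',np.round(s['wrist_torque'],3),'p',np.round(s['ee_pos'],4),'yaw %.2f'%np.degrees(np.arctan2(R[1,1],R[0,1])),'R20,21',R[2,:2].round(4),'bucket in tool mm',(R.T@(b-s['ee_pos'])*1000).round(1))
E
python3 -c 'from h import *; st()'
```

```text
t 5.05 F [ 1.3  -0.22  2.68] (tool) M [ 0.012 -0.087  0.057] p [0.5281 0.186  0.1704] yaw 9.49 R20,21 [-0.0001  0.0027] bucket in tool mm [ 1.4 73.1 70.6]
```

```bash
python3 - <<'E'
from h import *
for i in range(5): st(); cams.grab_frame('wrist')
s,im,d=grab('wrist','w4.png'); P=cloud('wrist',d,s); np.save('pics/w4P.npy',P); np.savez('pics/w4s.npz',p=s['ee_pos'],R=s['orientation'])
E
sed -e 's/w3/w4/g' -e '/orange/d' meas3.py > meas4.py; python3 meas4.py 2>&1 | grep -v black
```

```text
t 5.05 F [ 1.3  -0.22  2.68] (tool) M [ 0.012 -0.087  0.057] p [0.5281 0.186  0.1704] yaw 9.49 R20,21 [-0.0001  0.0027] bucket in tool mm [ 1.4 73.1 70.6]
t 5.10 F [-0.18 -0.14  1.16] (tool) M [ 0.007 -0.085 -0.027] p [0.5281 0.186  0.1703] yaw 9.49 R20,21 [-0.0001  0.0026] bucket in tool mm [ 1.5 73.2 70.5]
t 5.15 F [-0.47 -0.25  2.06] (tool) M [-0.057 -0.09   0.044] p [0.5281 0.186  0.1703] yaw 9.49 R20,21 [-0.0001  0.0026] bucket in tool mm [ 1.5 73.2 70.5]
t 5.20 F [-0.29  0.18  0.48] (tool) M [-0.035 -0.121 -0.039] p [0.5281 0.1859 0.1703] yaw 9.49 R20,21 [-0.0001  0.0025] bucket in tool mm [ 1.5 73.2 70.4]
t 5.25 F [ 0.01 -0.86  2.43] (tool) M [-0.058 -0.059  0.049] p [0.5281 0.186  0.1702] yaw 9.49 R20,21 [-0.0002  0.0025] bucket in tool mm [ 1.5 73.2 70.4]
cap tool xy mm [ 1.5 73. ] 26.8 ls [ 1.4 73.1] z 0.1174 world [0.6001 0.1993 0.1169]
rail 12 -44 -34 305 x range [12.9 23.2 30.5] z [62.1 63.5]
rail 12 -34 -20 267 x range [13.8 27.8 30.6] z [62.  63.5]
rail 12 -20 -10 253 x range [12.7 26.6 30.5] z [62.3 63.5]
rail 12 10 20 128 x range [26.4 28.8 30.7] z [62.1 63.4]
rail 12 20 32 142 x range [26.4 28.9 30.7] z [62.1 63.6]
rail -40 -44 -34 212 x range [-27.  -21.2 -12.8] z [62.2 63.5]
rail -40 -34 -20 8 x range [-24.9 -23.6 -22.9] z [62.1 63.9]
y range [-45.1  29.2]
handle top tool z -13.43106574931242 ((7.113915920257568, 0.5189356803894043), (28.936573028564453, 13.654709815979004), 0.7591539025306702)
```

```bash
cat >> h.py <<'E'
def favg(n=5):
    f=[];m=[]
    for i in range(n):
        s=robot.get_state(); R=np.array(s['orientation']).reshape(3,3); f.append(R.T@s['contact_force']); m.append(s['wrist_torque']); 
        if i<n-1: cams.grab_frame('top')
    print('avg F tool',np.mean(f,0).round(2),'M',np.mean(m,0).round(3)); st()
E
```

play_rows([
  {"linear": [0, 0, 0.0007], "twist": [0.0013, 0, 0], "gripper": 0.0},
  {"linear": [0, 0, 0.0014], "twist": [0.0013, 0, 0], "gripper": 0.0},
  {"linear": [0, 0, 0.0014], "twist": [0.0013, 0, 0], "gripper": 0.0},
])

```text
time: 5.65
ee_pos: [0.528, 0.1859, 0.1687]
orientation: [[-0.165, 0.986, 0.001], [0.986, 0.165, -0.0], [-0.0, 0.001, -1.0]]
contact_force: [0.2, 0.4, -2.2]
finger_gap: 0.0137
grasp_force: 29.9
```

```bash
python3 -c 'from h import *; favg(4)'
```

```text
avg F tool [0.07 0.45 1.67] M [-0.035 -0.078 -0.015]
t 5.80 F [0.14 0.3  1.02] (tool) M [-0.045 -0.075  0.047] p [0.5281 0.1859 0.1689] yaw 9.49 R20,21 [-0.0001  0.0012] bucket in tool mm [ 1.5 73.3 69. ]
```

play_rows([
  {"linear": [0, 0, 0.0003], "twist": [0, 0, 0], "gripper": 0.0},
  {"linear": [0, 0, 0.0006], "twist": [0, 0, 0], "gripper": 0.0},
  {"linear": [0, 0, 0.0006], "twist": [0, 0, 0], "gripper": 0.0},
])

```text
time: 6.1
ee_pos: [0.5281, 0.186, 0.1683]
orientation: [[-0.165, 0.986, 0.001], [0.986, 0.165, 0.0], [-0.0, 0.001, -1.0]]
contact_force: [-0.8, 0.0, -0.7]
finger_gap: 0.0137
grasp_force: 29.9
```

```bash
python3 -c 'from h import *; favg(4)'
```

```text
avg F tool [-0.07 -0.81  0.79] M [-0.049 -0.06  -0.018]
t 6.25 F [-0.11 -0.92  0.3 ] (tool) M [-0.028 -0.069  0.005] p [0.5281 0.186  0.1683] yaw 9.49 R20,21 [-0.0001  0.0014] bucket in tool mm [ 1.5 73.2 68.4]
```

play_rows([
  {"linear": [0, 0, 0.0003], "twist": [0, 0, 0], "gripper": 0.0},
  {"linear": [0, 0, 0.0003], "twist": [0, 0, 0], "gripper": 0.0},
])

```text
time: 6.45
ee_pos: [0.5282, 0.186, 0.1683]
orientation: [[-0.165, 0.986, 0.002], [0.986, 0.165, 0.0], [-0.0, 0.002, -1.0]]
contact_force: [-1.8, -1.4, 4.3]
finger_gap: 0.0139
grasp_force: 29.9
```

```bash
python3 -c 'from h import *; favg(4)'
```

```text
avg F tool [-0.25 -1.85 -5.44] M [-0.119  0.372 -0.009]
t 6.60 F [ 0.07 -2.19 -5.93] (tool) M [-0.145  0.383 -0.037] p [0.5282 0.186  0.1683] yaw 9.49 R20,21 [-0.0001  0.0015] bucket in tool mm [ 1.5 73.2 68.4]
```

Contact is felt: TCP z is 0.1683 and the press about 7 N. I'll ease off 0.2 mm and slide.

play_rows([
  {"linear": [0, 0, -0.0002], "twist": [0, 0, 0], "gripper": 0.0},
  {"linear": [0, 0.006, -0.0002], "twist": [0, 0, 0], "gripper": 0.0},
  {"linear": [0, 0.012, -0.0002], "twist": [0, 0, 0], "gripper": 0.0},
  {"linear": [0, 0.016, -0.0002], "twist": [0, 0, 0], "gripper": 0.0},
  {"linear": [0, 0.016, -0.0002], "twist": [0, 0, 0], "gripper": 0.0},
])

```text
time: 7.1
ee_pos: [0.5442, 0.1887, 0.1683]
orientation: [[-0.165, 0.986, 0.001], [0.986, 0.165, 0.0], [-0.0, 0.001, -1.0]]
contact_force: [-2.2, -0.1, 5.2]
finger_gap: 0.0137
grasp_force: 29.9
```

```bash
python3 -c 'from h import *; favg(4)'
```

```text
avg F tool [-0.02 -1.15 -4.41] M [-0.125  0.163 -0.007]
t 7.25 F [ 0.06 -0.13 -3.77] (tool) M [-0.113  0.064 -0.029] p [0.5441 0.1886 0.1683] yaw 9.49 R20,21 [-0.0001  0.0018] bucket in tool mm [ 1.5 57.  68.4]
```

play_rows([
  {"linear": [0, 0, -0.00015], "twist": [0, 0, 0], "gripper": 0.0},
  {"linear": [0, 0.005, -0.00015], "twist": [0, 0, 0], "gripper": 0.0},
  {"linear": [0, 0.01, -0.00015], "twist": [0, 0, 0], "gripper": 0.0},
  {"linear": [0, 0.015, -0.00015], "twist": [0, 0, 0], "gripper": 0.0},
  {"linear": [0, 0.015, -0.00015], "twist": [0, 0, 0], "gripper": 0.0},
])

```text
time: 7.75
ee_pos: [0.5592, 0.1911, 0.1683]
orientation: [[-0.165, 0.986, 0.001], [0.986, 0.165, 0.0], [-0.0, 0.001, -1.0]]
contact_force: [-0.2, 0.2, 3.8]
finger_gap: 0.0137
grasp_force: 29.9
```

```bash
python3 -c 'from h import *; favg(4)'
```

```text
avg F tool [-0.    0.7  -2.62] M [-0.032 -0.213 -0.003]
t 7.90 F [-0.03  1.29 -1.68] (tool) M [-0.025 -0.427  0.031] p [0.559  0.1911 0.1684] yaw 9.49 R20,21 [-0.0001  0.0023] bucket in tool mm [ 1.5 41.8 68.5]
```

play_rows([
  {"linear": [0, 0.003, -5e-05], "twist": [0.0006, 0, 0], "gripper": 0.0},
  {"linear": [0, 0.007, -5e-05], "twist": [0.0006, 0, 0], "gripper": 0.0},
  {"linear": [0, 0.011, -5e-05], "twist": [0.0006, 0, 0], "gripper": 0.0},
  {"linear": [0, 0.015, -5e-05], "twist": [0.0006, 0, 0], "gripper": 0.0},
  {"linear": [0, 0.015, -5e-05], "twist": [0.0006, 0, 0], "gripper": 0.0},
])

```text
time: 8.4
ee_pos: [0.5742, 0.1936, 0.1684]
orientation: [[-0.165, 0.986, 0.002], [0.986, 0.165, 0.0], [-0.0, 0.002, -1.0]]
contact_force: [0.2, -0.1, 1.7]
finger_gap: 0.0139
grasp_force: 29.9
```

```bash
python3 -c 'from h import *; favg(4)'
```

```text
avg F tool [-0.43  1.06 -1.15] M [-0.027 -0.264 -0.013]
t 8.55 F [-0.61  0.99 -0.76] (tool) M [-0.042 -0.373  0.015] p [0.5739 0.1936 0.1684] yaw 9.49 R20,21 [-0.0001  0.0018] bucket in tool mm [ 1.5 26.7 68.4]
```

play_rows([
  {"linear": [0, 0.003, 0], "twist": [0, 0, 0], "gripper": 0.0},
  {"linear": [0, 0.006, 0], "twist": [0, 0, 0], "gripper": 0.0},
  {"linear": [0, 0.009, 0], "twist": [0, 0, 0], "gripper": 0.0},
  {"linear": [0, 0.012, 0], "twist": [0, 0, 0], "gripper": 0.0},
  {"linear": [0, 0.012, 0], "twist": [0, 0, 0], "gripper": 0.0},
])

```text
time: 9.05
ee_pos: [0.5858, 0.1956, 0.1683]
orientation: [[-0.165, 0.986, 0.001], [0.986, 0.165, 0.0], [-0.0, 0.001, -1.0]]
contact_force: [0.5, -0.7, 0.3]
finger_gap: 0.014
grasp_force: 29.9
```

```bash
python3 - <<'E'
from h import *
favg(4); s,im,d=grab('wrist','w5.png')
cv2.imwrite('pics/w5c.png',cv2.resize(im[150:380,220:540],None,fx=2.5,fy=2.5,interpolation=cv2.INTER_CUBIC))
E
```

```text
avg F tool [-0.17  1.04  0.01] M [-0.021 -0.213  0.018]
t 9.20 F [0.3  1.13 0.53] (tool) M [-0.006 -0.251  0.033] p [0.5856 0.1955 0.1684] yaw 9.49 R20,21 [-0.0001  0.0014] bucket in tool mm [ 1.5 14.9 68.4]
```

View pics/w5c.png

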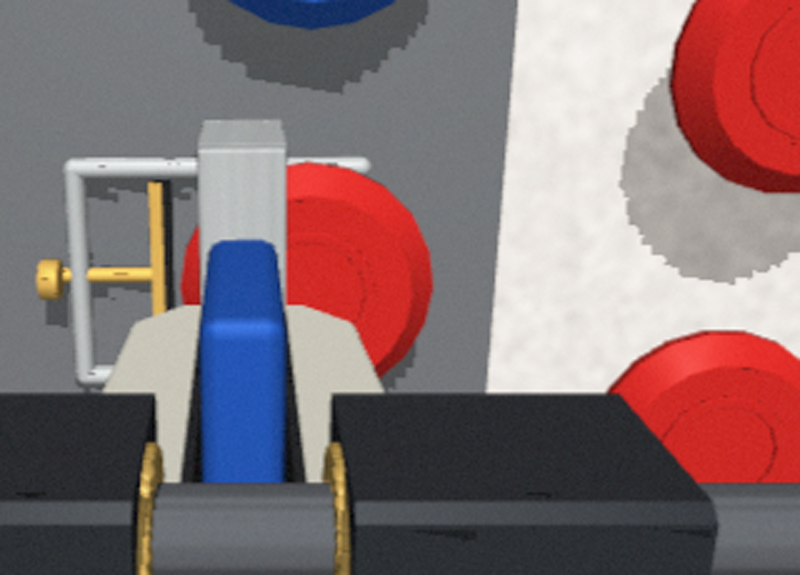

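Rails are under the disc, with the cap between the legs. The stop's black face at crop u≈172 is about 9 mm short of the neck. I'll approach it in small steps.

play_rows([
  {"linear": [0, 0.002, 0], "twist": [0, 0, 0], "gripper": 0.0},
  {"linear": [0, 0.004, 0], "twist": [0, 0, 0], "gripper": 0.0},
  {"linear": [0, 0.006, 0], "twist": [0, 0, 0], "gripper": 0.0},
  {"linear": [0, 0.006, 0], "twist": [0, 0, 0], "gripper": 0.0},
])

```text
time: 9.65
ee_pos: [0.5915, 0.1965, 0.1683]
orientation: [[-0.165, 0.986, 0.001], [0.986, 0.165, 0.0], [-0.0, 0.001, -1.0]]
contact_force: [0.3, -0.5, -0.2]
finger_gap: 0.0139
grasp_force: 29.9
```

```bash
python3 -c 'from h import *; favg(4)'
```

```text
avg F tool [-0.19  0.78  0.46] M [-0.019 -0.181 -0.001]
t 9.80 F [-0.87  1.62  0.24] (tool) M [-0.043 -0.204 -0.005] p [0.5914 0.1965 0.1683] yaw 9.49 R20,21 [-0.0001  0.001 ] bucket in tool mm [ 1.5  9.1 68.4]
```

play_rows([
  {"linear": [0, 0.0005, 0], "twist": [0, 0, 0], "gripper": 0.0},
  {"linear": [0, 0.001, 0], "twist": [0, 0, 0], "gripper": 0.0},
  {"linear": [0, 0.001, 0], "twist": [0, 0, 0], "gripper": 0.0},
])

```text
time: 10.1
ee_pos: [0.5922, 0.1966, 0.1684]
orientation: [[-0.165, 0.986, 0.0], [0.986, 0.165, -0.0], [-0.0, 0.0, -1.0]]
contact_force: [-0.8, 0.3, -0.2]
finger_gap: 0.0138
grasp_force: 29.9
```

```bash
python3 -c 'from h import *; favg(3)'
```

```text
avg F tool [ 0.52 -0.69  0.36] M [-0.085  0.063 -0.021]
t 10.20 F [ 0.48 -0.76  0.23] (tool) M [-0.107  0.099 -0.08 ] p [0.5921 0.1967 0.1684] yaw 9.49 R20,21 [-0.0001  0.0005] bucket in tool mm [ 1.5  8.4 68.4]
```

play_rows([
  {"linear": [0, 0.0003, 0], "twist": [0, 0, 0], "gripper": 0.0},
  {"linear": [0, 0.0006, 0], "twist": [0, 0, 0], "gripper": 0.0},
  {"linear": [0, 0.0006, 0], "twist": [0, 0, 0], "gripper": 0.0},
])

```text
time: 10.5
ee_pos: [0.5929, 0.1968, 0.1684]
orientation: [[-0.165, 0.986, 0.001], [0.986, 0.165, -0.0], [-0.0, 0.001, -1.0]]
contact_force: [-0.3, 0.0, -0.8]
finger_gap: 0.0136
grasp_force: 29.9
```

```bash
python3 -c 'from h import *; favg(3)'
```

```text
avg F tool [-0.3  -0.07  1.27] M [-0.028 -0.08  -0.03 ]
t 10.60 F [-0.46  0.41  0.95] (tool) M [-0.012 -0.092 -0.031] p [0.5929 0.1968 0.1684] yaw 9.49 R20,21 [-0.0002  0.0007] bucket in tool mm [ 1.5  7.7 68.4]
```

play_rows([
  {"linear": [0, 0.0003, 5e-05], "twist": [0, 0, 0], "gripper": 0.0},
  {"linear": [0, 0.0006, 5e-05], "twist": [0, 0, 0], "gripper": 0.0},
  {"linear": [0, 0.0006, 5e-05], "twist": [0, 0, 0], "gripper": 0.0},
])

```text
time: 10.9
ee_pos: [0.5935, 0.1968, 0.1684]
orientation: [[-0.165, 0.986, 0.001], [0.986, 0.165, -0.0], [-0.0, 0.001, -1.0]]
contact_force: [-0.7, -0.8, -1.1]
finger_gap: 0.0143
grasp_force: 29.9
```

```bash
python3 -c 'from h import *; favg(3)'
```

```text
avg F tool [-0.02 -0.45  1.39] M [-0.012 -0.056 -0.012]
t 11.00 F [ 0.95 -0.88  2.03] (tool) M [-0.039 -0.11   0.015] p [0.5934 0.1969 0.1684] yaw 9.49 R20,21 [-0.0001  0.0007] bucket in tool mm [ 1.5  7.1 68.4]
```

play_rows([
  {"linear": [0, 0.0003, 0], "twist": [0, 0, 0], "gripper": 0.0},
  {"linear": [0, 0.0005, 0], "twist": [0, 0, 0], "gripper": 0.0},
  {"linear": [0, 0.0005, 0], "twist": [0, 0, 0], "gripper": 0.0},
])

```text
time: 11.3
ee_pos: [0.5939, 0.1969, 0.1684]
orientation: [[-0.165, 0.986, 0.001], [0.986, 0.165, -0.0], [-0.0, 0.001, -1.0]]
contact_force: [-0.2, 0.1, -0.5]
finger_gap: 0.0136
grasp_force: 29.9
```

```bash
python3 -c 'from h import *; favg(3)'
```

```text
avg F tool [0.16 0.11 0.69] M [-0.062 -0.009 -0.001]
t 11.40 F [ 0.38 -0.08  1.3 ] (tool) M [-0.027 -0.02  -0.024] p [0.5939 0.1969 0.1683] yaw 9.49 R20,21 [-0.0002  0.0006] bucket in tool mm [ 1.5  6.6 68.4]
```

play_rows([
  {"linear": [0, 0.0002, 0], "twist": [0, 0, 0], "gripper": 0.0},
  {"linear": [0, 0.0004, 0], "twist": [0, 0, 0], "gripper": 0.0},
  {"linear": [0, 0.0004, 0], "twist": [0, 0, 0], "gripper": 0.0},
])

```text
time: 11.7
ee_pos: [0.5943, 0.197, 0.1683]
orientation: [[-0.165, 0.986, 0.001], [0.986, 0.165, -0.0], [-0.0, 0.001, -1.0]]
contact_force: [-1.2, -0.2, -2.0]
finger_gap: 0.0139
grasp_force: 29.9
```

```bash
python3 -c 'from h import *; favg(3)'
```

```text
avg F tool [ 0.   -0.61  1.26] M [-0.075  0.017 -0.053]
t 11.80 F [ 0.23 -0.43  0.6 ] (tool) M [-0.067  0.022 -0.077] p [0.5943 0.197  0.1684] yaw 9.49 R20,21 [-0.0001  0.0006] bucket in tool mm [ 1.5  6.2 68.4]
```

play_rows([
  {"linear": [0, 0.0002, 0], "twist": [0, 0, 0], "gripper": 0.0},
  {"linear": [0, 0.0003, 0], "twist": [0, 0, 0], "gripper": 0.0},
  {"linear": [0, 0.0003, 0], "twist": [0, 0, 0], "gripper": 0.0},
])

```text
time: 12.1
ee_pos: [0.5946, 0.197, 0.1683]
orientation: [[-0.165, 0.986, 0.001], [0.986, 0.165, -0.0], [-0.0, 0.001, -1.0]]
contact_force: [-0.4, 0.0, -1.1]
finger_gap: 0.0139
grasp_force: 29.9
```

```bash
python3 -c 'from h import *; favg(3)'
```

```text
avg F tool [ 0.15 -0.4   1.06] M [-0.066  0.032  0.002]
t 12.20 F [ 0.21 -0.72  1.68] (tool) M [-0.056  0.004  0.057] p [0.5946 0.1971 0.1683] yaw 9.49 R20,21 [-0.0001  0.0006] bucket in tool mm [ 1.5  5.9 68.3]
```

play_rows([
  {"linear": [0, 0.0002, 0], "twist": [0, 0, 0], "gripper": 0.0},
  {"linear": [0, 0.0004, 0], "twist": [0, 0, 0], "gripper": 0.0},
  {"linear": [0, 0.0004, 0], "twist": [0, 0, 0], "gripper": 0.0},
])

```text
time: 12.5
ee_pos: [0.595, 0.1971, 0.1684]
orientation: [[-0.165, 0.986, 0.001], [0.986, 0.165, -0.0], [-0.0, 0.001, -1.0]]
contact_force: [-0.7, 0.1, 0.1]
finger_gap: 0.0137
grasp_force: 29.9
```

```bash
python3 -c 'from h import *; favg(3)'
```

```text
avg F tool [-0.09 -0.84  0.89] M [-0.066  0.057 -0.018]
t 12.60 F [ 0.04 -0.89  2.  ] (tool) M [-0.065  0.044  0.012] p [0.595  0.1971 0.1684] yaw 9.49 R20,21 [-0.0001  0.0006] bucket in tool mm [ 1.5  5.5 68.4]
```

play_rows([
  {"linear": [0, 0.0002, 0], "twist": [0, 0, 0], "gripper": 0.0},
  {"linear": [0, 0.0003, 0], "twist": [0, 0, 0], "gripper": 0.0},
  {"linear": [0, 0.0003, 0], "twist": [0, 0, 0], "gripper": 0.0},
])

```text
time: 12.9
ee_pos: [0.595, 0.1971, 0.1683]
orientation: [[-0.165, 0.986, -0.0], [0.986, 0.165, -0.0], [-0.0, -0.0, -1.0]]
contact_force: [-2.8, -0.1, 0.1]
finger_gap: 0.0141
grasp_force: 29.9
```

```bash
python3 -c 'from h import *; favg(3)'
```

```text
avg F tool [ 0.37 -3.62 -0.65] M [-0.145  0.516 -0.018]
t 13.00 F [ 0.45 -4.56 -1.18] (tool) M [-0.157  0.572 -0.027] p [0.5951 0.1971 0.1684] yaw 9.49 R20,21 [-0.0001  0.0001] bucket in tool mm [ 1.5  5.4 68.4]
```

The stop bears on the neck at about 3.5 N. Now I pull straight up, slowly.

play_rows([
  {"linear": [0, -0.0001, -0.0008], "twist": [0, 0, 0], "gripper": 0.0},
  {"linear": [0, -0.0001, -0.0018], "twist": [0, 0, 0], "gripper": 0.0},
  {"linear": [0, -0.0001, -0.0028], "twist": [0, 0, 0], "gripper": 0.0},
  {"linear": [0, -0.0001, -0.0036], "twist": [0, 0, 0], "gripper": 0.0},
  {"linear": [0, -0.0001, -0.0044], "twist": [0, 0, 0], "gripper": 0.0},
])

```text
time: 13.5
ee_pos: [0.5949, 0.1971, 0.1719]
orientation: [[-0.165, 0.986, -0.0], [0.986, 0.165, -0.0], [-0.0, -0.0, -1.0]]
contact_force: [1.8, 0.1, -14.3]
finger_gap: 0.014
grasp_force: 29.9
```

```bash
python3 -c 'from h import *; favg(2)'
```

```text
avg F tool [-0.18  1.04 12.53] M [-0.015 -0.214 -0.   ]
t 13.55 F [-0.21  0.28 10.79] (tool) M [-0.004 -0.05  -0.013] p [0.595  0.1971 0.1721] yaw 9.49 R20,21 [-0.0003 -0.0003] bucket in tool mm [ 1.6  5.6 72.1]
```

play_rows([
  {"linear": [0, 0, -0.0008], "twist": [0, 0, 0], "gripper": 0.0},
  {"linear": [0, 0, -0.0016], "twist": [0, 0, 0], "gripper": 0.0},
  {"linear": [0, 0, -0.0024], "twist": [0, 0, 0], "gripper": 0.0},
  {"linear": [0, 0, -0.0032], "twist": [0, 0, 0], "gripper": 0.0},
  {"linear": [0, 0, -0.004], "twist": [0, 0, 0], "gripper": 0.0},
])

```text
time: 14.05
ee_pos: [0.5954, 0.1972, 0.1775]
orientation: [[-0.165, 0.986, 0.001], [0.986, 0.165, 0.0], [-0.0, 0.001, -1.0]]
contact_force: [-0.8, -0.4, -4.1]
finger_gap: 0.014
grasp_force: 29.9
```

```bash
python3 -c 'from h import *; favg(3)'
```

```text
avg F tool [-0.23 -0.27  2.64] M [-0.052  0.052 -0.005]
t 14.15 F [-0.54  0.41  2.31] (tool) M [-0.039 -0.005 -0.026] p [0.5958 0.1973 0.1778] yaw 9.49 R20,21 [0.     0.0028] bucket in tool mm [ 1.4  4.5 77.8]
```

The seal popped and the load fell to tool plus cap weight. I lift clear, gently.

play_rows([
  {"linear": [0, 0, -0.003], "twist": [0, 0, 0], "gripper": 0.0},
  {"linear": [0, 0, -0.008], "twist": [0, 0, 0], "gripper": 0.0},
  {"linear": [0, 0, -0.014], "twist": [0, 0, 0], "gripper": 0.0},
  {"linear": [0, 0, -0.02], "twist": [0, 0, 0], "gripper": 0.0},
  {"linear": [0, 0, -0.026], "twist": [0, 0, 0], "gripper": 0.0},
])

```text
time: 14.65
ee_pos: [0.5953, 0.1972, 0.2036]
orientation: [[-0.165, 0.986, 0.001], [0.986, 0.165, 0.0], [-0.0, 0.001, -1.0]]
contact_force: [-0.1, 0.7, -3.1]
finger_gap: 0.0139
grasp_force: 29.9
```

play_rows([
  {"linear": [0, 0, -0.006], "twist": [0, 0, 0], "gripper": 0.0},
  {"linear": [0, 0, -0.012], "twist": [0, 0, 0], "gripper": 0.0},
  {"linear": [0, 0, -0.018], "twist": [0, 0, 0], "gripper": 0.0},
  {"linear": [0, 0, -0.022], "twist": [0, 0, 0], "gripper": 0.0},
  {"linear": [0, 0, -0.022], "twist": [0, 0, 0], "gripper": 0.0},
])

```text
time: 15.15
ee_pos: [0.5954, 0.1972, 0.2255]
orientation: [[-0.165, 0.986, 0.002], [0.986, 0.165, 0.0], [-0.0, 0.002, -1.0]]
contact_force: [0.3, -0.4, -2.6]
finger_gap: 0.0139
grasp_force: 29.9
```

```bash
python3 - <<'E'
from h import *
favg(3); s,im,d=grab('wrist','w6.png'); P=cloud('wrist',d,s)
_,im2,_=grab('scene')
o=np.zeros((480,800,3),np.uint8); o[:,:400]=cv2.resize(im[150:390,220:420],None,fx=2,fy=2); o[:,400:]=cv2.resize(im2[200:380,330:480],(400,480))
cv2.imwrite('pics/c6.png',o)
h=cv2.cvtColor(im,cv2.COLOR_BGR2HSV); m=(cv2.inRange(h,(0,150,60),(8,255,255))|cv2.inRange(h,(170,150,60),(180,255,255)))>0
m[:,:280]=0; m[:,405:]=0; m[:200]=0; m[310:]=0
q=P[m]; R=np.array(s['orientation']).reshape(3,3); t=(q-s['ee_pos'])@R*1000; t=t[~np.isnan(t).any(1)]
zt=np.percentile(t[:,2],15); k=t[t[:,2]<zt+2]; print('cap top z tool',zt,k.min(0),k.max(0))
A=np.c_[k[:,:2],np.ones(len(k))]; c=np.linalg.lstsq(A,k[:,2],rcond=None)[0]; print('tilt',c)
E
```

```text
avg F tool [-0.05  0.18  2.62] M [-0.022 -0.113 -0.01 ]
t 15.25 F [-0.16  0.13  2.58] (tool) M [-0.035 -0.161  0.033] p [0.5951 0.1971 0.2246] yaw 9.48 R20,21 [-0.0002  0.0004] bucket in tool mm [  1.5   5.4 124.6]
cap top z tool 53.0739857173664 [ -8.69978996 -21.12123523  33.36281081] [26.26774994 31.66151164 55.07066139]
tilt [3.52696501e-03 2.04480064e-03 5.34817524e+01]
```

View pics/c6.png

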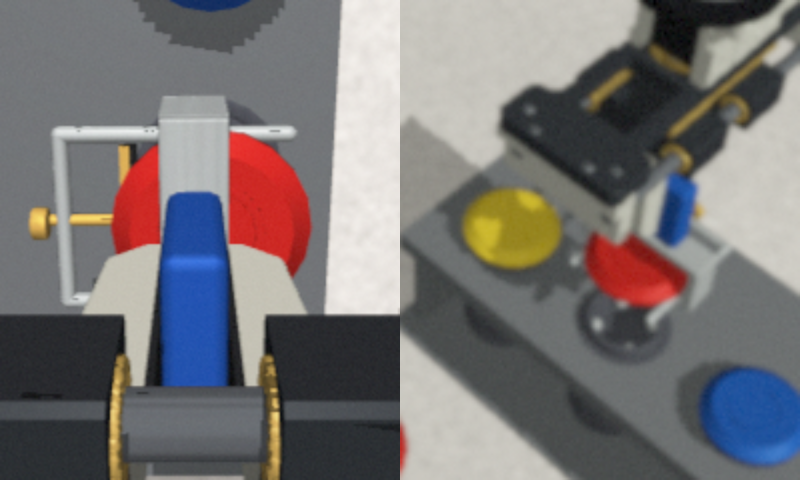

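The cap lies level on the rails, with the open neck seen below at right. I'll carry it to the tray with a soft ramp.

play_rows([
  {"linear": [-0.0039, -0.001, 0], "twist": [0, 0, 0], "gripper": 0.0},
  {"linear": [-0.0116, -0.003, 0], "twist": [0, 0, 0], "gripper": 0.0},
  {"linear": [-0.023, -0.006, 0], "twist": [0, 0, 0], "gripper": 0.0},
  {"linear": [-0.0386, -0.01, 0], "twist": [0, 0, 0], "gripper": 0.0},
  {"linear": [-0.056, -0.015, 0], "twist": [0, 0, 0], "gripper": 0.0},
])

```text
time: 15.85
ee_pos: [0.5894, 0.1379, 0.2248]
orientation: [[-0.165, 0.986, 0.001], [0.986, 0.165, -0.0], [-0.0, 0.001, -1.0]]
contact_force: [0.3, -0.0, -2.5]
finger_gap: 0.0137
grasp_force: 29.9
```

play_rows([
  {"linear": [-0.019, -0.005, 0], "twist": [0, 0, 0.006], "gripper": 0.0},
  {"linear": [-0.038, -0.01, 0], "twist": [0, 0, 0.012], "gripper": 0.0},
  {"linear": [-0.057, -0.015, 0], "twist": [0, 0, 0.018], "gripper": 0.0},
  {"linear": [-0.076, -0.02, 0], "twist": [0, 0, 0.024], "gripper": 0.0},
  {"linear": [-0.095, -0.025, 0], "twist": [0, 0, 0.03], "gripper": 0.0},
])

```text
time: 16.35
ee_pos: [0.5801, 0.0395, 0.2249]
orientation: [[-0.134, 0.991, 0.001], [0.991, 0.134, -0.0], [-0.0, 0.001, -1.0]]
contact_force: [0.1, -0.2, -3.6]
finger_gap: 0.0139
grasp_force: 29.9
```

```bash
python3 - <<'E'
from h import *
st(); plan([0.545,-0.328,0.2246],2.2)
E
```

```text
t 16.35 F [-0.17  0.05  3.63] (tool) M [ 0.001 -0.083  0.028] p [0.5801 0.0395 0.2249] yaw 7.71 R20,21 [-0.0003  0.0007] bucket in tool mm [155.9  41.3 124.9]
lin [-3.595e-01 -8.410e-02  3.000e-04] tw [0.0007 0.0002 0.0962] t 16.35
```

play_rows([
  {"linear": [-0.0195, -0.0045, 0], "twist": [0, 0, 0.006], "gripper": 0.0},
  {"linear": [-0.039, -0.009, 0], "twist": [0, 0, 0.012], "gripper": 0.0},
  {"linear": [-0.0585, -0.0135, 0], "twist": [0, 0, 0.018], "gripper": 0.0},
  {"linear": [-0.078, -0.018, 0], "twist": [0, 0, 0.024], "gripper": 0.0},
  {"linear": [-0.0975, -0.0225, 0], "twist": [0, 0, 0.03], "gripper": 0.0},
])

```text
time: 16.85
ee_pos: [0.5708, -0.0601, 0.2249]
orientation: [[-0.104, 0.995, 0.001], [0.995, 0.104, -0.0], [-0.0, 0.001, -1.0]]
contact_force: [-0.6, -0.2, -1.7]
finger_gap: 0.0143
grasp_force: 29.9
```

play_rows([
  {"linear": [-0.0195, -0.004, 0], "twist": [0, 0, 0.006], "gripper": 0.0},
  {"linear": [-0.039, -0.008, 0], "twist": [0, 0, 0.012], "gripper": 0.0},
  {"linear": [-0.0585, -0.012, 0], "twist": [0, 0, 0.018], "gripper": 0.0},
  {"linear": [-0.078, -0.016, 0], "twist": [0, 0, 0.024], "gripper": 0.0},
  {"linear": [-0.0975, -0.02, 0], "twist": [0, 0, 0.03], "gripper": 0.0},
])

```text
time: 17.35
ee_pos: [0.561, -0.1591, 0.2249]
orientation: [[-0.074, 0.997, 0.001], [0.997, 0.074, -0.0], [-0.0, 0.001, -1.0]]
contact_force: [0.2, 0.4, -2.6]
finger_gap: 0.0143
grasp_force: 29.9
```

```bash
python3 - <<'E'
from h import *
st(); plan([0.545,-0.328,0.2246],2.2)
E
```

```text
t 17.35 F [0.4  0.18 2.57] (tool) M [-0.025 -0.1   -0.008] p [ 0.561  -0.1591  0.2249] yaw 4.27 R20,21 [-0.0003  0.0007] bucket in tool mm [354.7  65.7 124.9]
lin [-0.1673 -0.0285  0.0003] tw [0.0007 0.0003 0.0361] t 17.35
```

play_rows([
  {"linear": [-0.0195, -0.0035, 0], "twist": [0, 0, 0.007], "gripper": 0.0},
  {"linear": [-0.039, -0.007, 0], "twist": [0, 0, 0.014], "gripper": 0.0},
  {"linear": [-0.0585, -0.01, 0], "twist": [0, 0, 0.021], "gripper": 0.0},
  {"linear": [-0.078, -0.0135, 0], "twist": [0, 0, 0.028], "gripper": 0.0},
  {"linear": [-0.0975, -0.0165, 0], "twist": [0, 0, 0.036], "gripper": 0.0},
])

```text
time: 17.85
ee_pos: [0.5518, -0.2574, 0.2249]
orientation: [[-0.038, 0.999, 0.001], [0.999, 0.038, -0.0], [-0.0, 0.001, -1.0]]
contact_force: [-0.5, -0.3, -2.0]
finger_gap: 0.0139
grasp_force: 29.9
```

play_rows([
  {"linear": [-0.0195, -0.003, 0], "twist": [0, 0, 0], "gripper": 0.0},
  {"linear": [-0.037, -0.006, 0], "twist": [0, 0, 0], "gripper": 0.0},
  {"linear": [-0.052, -0.008, 0], "twist": [0, 0, 0], "gripper": 0.0},
  {"linear": [-0.063, -0.009, 0], "twist": [0, 0, 0], "gripper": 0.0},
  {"linear": [-0.068, -0.01, 0], "twist": [0, 0, 0], "gripper": 0.0},
])

```text
time: 18.35
ee_pos: [0.5454, -0.3249, 0.2246]
orientation: [[-0.039, 0.999, 0.001], [0.999, 0.039, -0.0], [-0.0, 0.001, -1.0]]
contact_force: [0.2, 0.9, -1.8]
finger_gap: 0.0137
grasp_force: 29.9
```

play_rows([
  {"linear": [-0.001, 0, 0], "twist": [0, 0, 0], "gripper": 0.0},
  {"linear": [-0.001, 0, 0.005], "twist": [0, 0, 0], "gripper": 0.0},
  {"linear": [-0.001, 0, 0.014], "twist": [0, 0, 0], "gripper": 0.0},
  {"linear": [-0.001, 0, 0.028], "twist": [0, 0, 0], "gripper": 0.0},
  {"linear": [-0.001, 0, 0.043], "twist": [0, 0, 0], "gripper": 0.0},
])

```text
time: 18.85
ee_pos: [0.5454, -0.3244, 0.1803]
orientation: [[-0.04, 0.999, 0.0], [0.999, 0.04, 0.0], [0.0, 0.0, -1.0]]
contact_force: [-1.0, -0.6, -3.3]
finger_gap: 0.0137
grasp_force: 29.9
```

play_rows([
  {"linear": [0, 0, 0.015], "twist": [0, 0, 0], "gripper": 0.0},
  {"linear": [0, 0, 0.03], "twist": [0, 0, 0], "gripper": 0.0},
  {"linear": [0, 0, 0.042], "twist": [0, 0, 0], "gripper": 0.0},
  {"linear": [0, 0, 0.049], "twist": [0, 0, 0], "gripper": 0.0},
  {"linear": [0, 0, 0.05], "twist": [0, 0, 0], "gripper": 0.0},
])

```text
time: 19.35
ee_pos: [0.5453, -0.3247, 0.1307]
orientation: [[-0.04, 0.999, -0.001], [0.999, 0.04, 0.001], [0.001, -0.0, -1.0]]
contact_force: [0.4, 1.4, -2.3]
finger_gap: 0.0139
grasp_force: 29.9
```

```bash
python3 - <<'E'
from h import *
favg(4); s,im,d=grab('wrist','w7.png'); P=cloud('wrist',d,s); R=np.array(s['orientation']).reshape(3,3)
h=cv2.cvtColor(im,cv2.COLOR_BGR2HSV); m=(cv2.inRange(h,(0,150,60),(8,255,255))|cv2.inRange(h,(170,150,60),(180,255,255)))>0
m[:,:280]=0; m[:,405:]=0; m[:200]=0; m[310:]=0
t=(P[m]-s['ee_pos'])@R*1000; t=t[~np.isnan(t).any(1)]; print('cap top z tool',np.percentile(t[:,2],15))
cv2.imwrite('pics/c7.png',cv2.resize(im[0:400],(768,480)))
E
```

```text
avg F tool [0.29 0.3  2.38] M [-0.049 -0.1    0.03 ]
t 19.50 F [0.33 0.77 2.17] (tool) M [-0.044 -0.107 -0.004] p [ 0.5459 -0.3251  0.1323] yaw 2.27 R20,21 [-0.0007  0.0014] bucket in tool mm [522.1  75.   32.1]
cap top z tool 53.01891090048385
```

View pics/c7.png

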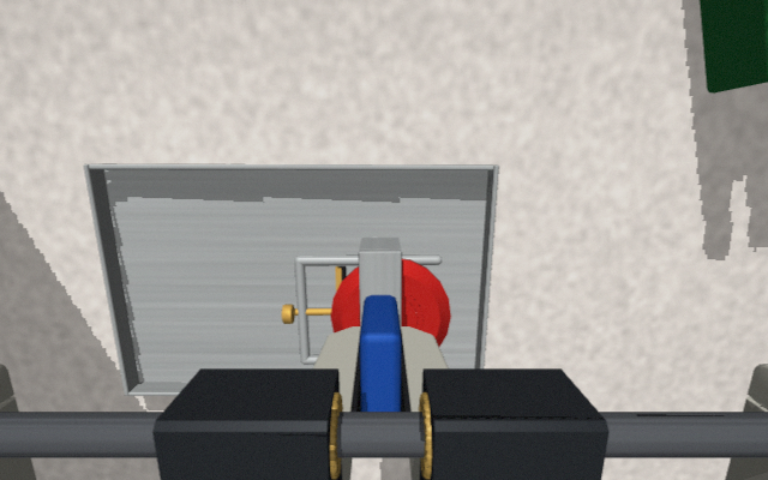

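All is inside the tray: cap at (390,313), tray right wall at about 485. Touchdown is expected at TCP z ≈ 0.084, so I lower slowly.

play_rows([
  {"linear": [0, 0, 0.008], "twist": [0, 0, 0], "gripper": 0.0},
  {"linear": [0, 0, 0.02], "twist": [0, 0, 0], "gripper": 0.0},
  {"linear": [0, 0, 0.032], "twist": [0, 0, 0], "gripper": 0.0},
  {"linear": [0, 0, 0.039], "twist": [0, 0, 0], "gripper": 0.0},
  {"linear": [0, 0, 0.043], "twist": [0, 0, 0], "gripper": 0.0},
])

```text
time: 20.05
ee_pos: [0.5452, -0.3247, 0.0874]
orientation: [[-0.04, 0.999, -0.001], [0.999, 0.04, 0.001], [0.001, -0.001, -1.0]]
contact_force: [-0.2, -0.2, -1.9]
finger_gap: 0.0139
grasp_force: 29.9
```

play_rows([
  {"linear": [0, 0, 0.0008], "twist": [0, 0, 0], "gripper": 0.0},
  {"linear": [0, 0, 0.0016], "twist": [0, 0, 0], "gripper": 0.0},
  {"linear": [0, 0, 0.0024], "twist": [0, 0, 0], "gripper": 0.0},
  {"linear": [0, 0, 0.0032], "twist": [0, 0, 0], "gripper": 0.0},
  {"linear": [0, 0, 0.004], "twist": [0, 0, 0], "gripper": 0.0},
])

```text
time: 20.55
ee_pos: [0.5457, -0.325, 0.0849]
orientation: [[-0.04, 0.999, 0.001], [0.999, 0.04, -0.0], [-0.0, 0.001, -1.0]]
contact_force: [-0.2, -0.1, -3.3]
finger_gap: 0.0138
grasp_force: 29.9
```

```bash
cat > capz.py <<'E'
from h import *
favg(3); s,im,d=grab('wrist','w8.png'); P=cloud('wrist',d,s); R=np.array(s['orientation']).reshape(3,3)
h=cv2.cvtColor(im,cv2.COLOR_BGR2HSV); m=(cv2.inRange(h,(0,150,60),(8,255,255))|cv2.inRange(h,(170,150,60),(180,255,255)))>0
m[:,:250]=0; m[:,540:]=0; m[:190]=0; m[330:]=0
p=P[m]; p=p[~np.isnan(p).any(1)]; z=np.percentile(p[:,2],85); p=p[p[:,2]>z-.002]; t=(p-s['ee_pos'])@R*1000
A=np.c_[p[:,:2],np.ones(len(p))]; c=np.linalg.lstsq(A,p[:,2],rcond=None)[0]
print('cap top world z',z.round(4),'slope',c[:2].round(4),'tool xy min/max',t.min(0).round(1),t.max(0).round(1))
E
python3 capz.py
```

```text
avg F tool [-0.02 -0.34  2.81] M [-0.052 -0.077  0.013]
t 20.65 F [-0.15 -0.19  2.81] (tool) M [-0.048 -0.054  0.009] p [ 0.5456 -0.3249  0.0848] yaw 2.27 R20,21 [-0.0001  0.0006] bucket in tool mm [521.8  75.3 -15.2]
cap top world z 0.0317 slope [-0.0024 -0.003 ] tool xy min/max [ -9.1 -20.9  32.2] [26.5 31.2 55. ]
```

play_rows([
  {"linear": [0, 0, 0.0006], "twist": [0, 0, 0], "gripper": 0.0},
  {"linear": [0, 0, 0.0012], "twist": [0, 0, 0], "gripper": 0.0},
  {"linear": [0, 0, 0.0018], "twist": [0, 0, 0], "gripper": 0.0},
  {"linear": [0, 0, 0.003], "twist": [0, 0, 0], "gripper": 0.0},
  {"linear": [0, 0, 0.0045], "twist": [0, 0, 0], "gripper": 0.0},
])

```text
time: 21.2
ee_pos: [0.5456, -0.3249, 0.0802]
orientation: [[-0.04, 0.999, 0.001], [0.999, 0.04, -0.0], [-0.0, 0.001, -1.0]]
contact_force: [0.1, -0.4, -1.4]
finger_gap: 0.0137
grasp_force: 29.9
```

play_rows([
  {"linear": [0, 0, 0.0015], "twist": [0, 0, 0], "gripper": 0.0},
  {"linear": [0, 0, 0.003], "twist": [0, 0, 0], "gripper": 0.0},
  {"linear": [0, 0, 0.0035], "twist": [0, 0, 0], "gripper": 0.0},
  {"linear": [0, 0, 0.0035], "twist": [0, 0, 0], "gripper": 0.0},
])

```text
time: 21.6
ee_pos: [0.5455, -0.3249, 0.0766]
orientation: [[-0.04, 0.999, 0.0], [0.999, 0.04, 0.0], [0.0, 0.0, -1.0]]
contact_force: [0.3, 0.8, -1.3]
finger_gap: 0.0136
grasp_force: 29.9
```

```bash
python3 capz.py
```

```text
avg F tool [-0.15  0.05  1.66] M [-0.039 -0.088  0.013]
t 21.70 F [-0.84  0.35  2.04] (tool) M [-0.04  -0.048  0.026] p [ 0.5456 -0.3249  0.0768] yaw 2.27 R20,21 [-0.0001  0.0006] bucket in tool mm [521.8  75.3 -23.2]
cap top world z 0.0313 slope [ 0.0006 -0.0031] tool xy min/max [ -9.6 -20.9  33.1] [27.1 31.7 47.5]
```

The cap sits level on its plug and its weight is off the rails. I draw the puller straight back.

play_rows([
  {"linear": [0, -0.004, 0], "twist": [0, 0, 0], "gripper": 0.0},
  {"linear": [0, -0.011, 0], "twist": [0, 0, 0], "gripper": 0.0},
  {"linear": [0, -0.02, 0], "twist": [0, 0, 0], "gripper": 0.0},
  {"linear": [0, -0.03, 0], "twist": [0, 0, 0], "gripper": 0.0},
  {"linear": [0, -0.04, 0], "twist": [0, 0, 0], "gripper": 0.0},
])

```text
time: 22.25
ee_pos: [0.5045, -0.3265, 0.0768]
orientation: [[-0.039, 0.999, 0.001], [0.999, 0.039, 0.0], [0.0, 0.001, -1.0]]
contact_force: [-0.2, -0.3, -1.5]
finger_gap: 0.0138
grasp_force: 29.9
```

play_rows([
  {"linear": [0, -0.01, 0], "twist": [0, 0, 0], "gripper": 0.0},
  {"linear": [0, -0.02, 0], "twist": [0, 0, 0], "gripper": 0.0},
  {"linear": [0, -0.029, 0], "twist": [0, 0, 0], "gripper": 0.0},
  {"linear": [0, -0.034, 0], "twist": [0, 0, 0], "gripper": 0.0},
  {"linear": [0, -0.034, 0], "twist": [0, 0, 0], "gripper": 0.0},
])

```text
time: 22.75
ee_pos: [0.4711, -0.3279, 0.0768]
orientation: [[-0.039, 0.999, 0.0], [0.999, 0.039, 0.0], [0.0, 0.0, -1.0]]
contact_force: [1.1, 0.1, -2.3]
finger_gap: 0.0137
grasp_force: 29.9
```

```bash
python3 capz.py
```

```text
avg F tool [0.02 0.48 1.95] M [-0.022 -0.138 -0.002]
t 22.85 F [-0.69  0.64  1.92] (tool) M [ 0.028 -0.13   0.017] p [ 0.4719 -0.3279  0.0768] yaw 2.27 R20,21 [-0.0003  0.001 ] bucket in tool mm [522.  149.1 -23.2]
cap top world z 0.0316 slope [-0.1583  0.1124] tool xy min/max [-21.8  28.6 -66.1] [ 36.6 104.7  47.3]
```

play_rows([
  {"linear": [0, 0, 0.0015], "twist": [0, 0, 0], "gripper": 0.0},
  {"linear": [0, 0, 0.0035], "twist": [0, 0, 0], "gripper": 0.0},
  {"linear": [0, 0, 0.0048], "twist": [0, 0, 0], "gripper": 0.0},
  {"linear": [0, 0, 0.0053], "twist": [0, 0, 0], "gripper": 0.0},
  {"linear": [0, 0, 0.0053], "twist": [0, 0, 0], "gripper": 0.0},
])

```text
time: 23.4
ee_pos: [0.4717, -0.3278, 0.0714]
orientation: [[-0.04, 0.999, 0.001], [0.999, 0.04, 0.0], [-0.0, 0.001, -1.0]]
contact_force: [0.6, -0.1, -2.1]
finger_gap: 0.0137
grasp_force: 29.9
```

```bash
python3 -c 'from h import *; favg(4)'
```

```text
avg F tool [-0.45  0.44  1.66] M [-0.023 -0.087 -0.001]
t 23.55 F [-0.51  0.57  1.05] (tool) M [-0.037 -0.061 -0.032] p [ 0.4716 -0.3278  0.0714] yaw 2.27 R20,21 [-0.0001  0.0006] bucket in tool mm [521.8 149.4 -28.6]
```

play_rows([
  {"linear": [0, 0, 0.0002], "twist": [0, 0, 0], "gripper": 0.0},
  {"linear": [0, 0, 0.0003], "twist": [0, 0, 0], "gripper": 0.0},
  {"linear": [0, 0, 0.0003], "twist": [0, 0, 0], "gripper": 0.0},
])

```text
time: 23.85
ee_pos: [0.4717, -0.3279, 0.0713]
orientation: [[-0.04, 0.999, 0.001], [0.999, 0.04, -0.0], [-0.0, 0.001, -1.0]]
contact_force: [-0.3, 1.2, 2.2]
finger_gap: 0.0137
grasp_force: 29.9
```

```bash
python3 -c 'from h import *; favg(4)'
```

```text
avg F tool [ 1.23 -0.77 -3.03] M [ 0.147  0.174 -0.016]
t 24.00 F [ 0.75 -1.81 -3.72] (tool) M [ 0.177  0.229 -0.051] p [ 0.4717 -0.3279  0.0713] yaw 2.27 R20,21 [-0.0002  0.0007] bucket in tool mm [521.8 149.3 -28.7]
```

The puller stands on the tray floor. I release and rise.

play_rows([
  {"linear": [0, 0, -0.0002], "twist": [0, 0, 0], "gripper": 0.02},
  {"linear": [0, 0, -0.0002], "twist": [0, 0, 0], "gripper": 0.04},
  {"linear": [0, 0, -0.0002], "twist": [0, 0, 0], "gripper": 0.04},
  {"linear": [0, 0, -0.0002], "twist": [0, 0, 0], "gripper": 0.04},
  {"linear": [0, 0, -0.0002], "twist": [0, 0, 0], "gripper": 0.04},
])

```text
time: 24.5
ee_pos: [0.4717, -0.3278, 0.0713]
orientation: [[-0.04, 0.999, 0.001], [0.999, 0.04, -0.0], [-0.0, 0.001, -1.0]]
contact_force: [0.6, -0.2, 0.3]
finger_gap: 0.0397
grasp_force: 0.0
```

play_rows([
  {"linear": [0, 0, -0.01], "twist": [0, 0, 0], "gripper": 0.04},
  {"linear": [0, 0, -0.03], "twist": [0, 0, 0], "gripper": 0.04},
  {"linear": [0, 0, -0.06], "twist": [0, 0, 0], "gripper": 0.04},
  {"linear": [0, 0, -0.1], "twist": [0, 0, 0], "gripper": 0.04},
  {"linear": [0, 0, -0.14], "twist": [0, 0, 0], "gripper": 0.04},
])

```text
time: 25.0
ee_pos: [0.4713, -0.3276, 0.2134]
orientation: [[-0.04, 0.999, 0.001], [0.999, 0.04, 0.0], [0.0, 0.001, -1.0]]
contact_force: [0.8, -0.0, 0.7]
finger_gap: 0.0401
grasp_force: 0.0
```

```bash
python3 - <<'E'
from h import *
st(); s,im,d=grab('scene','s9.png'); P=cloud('scene',d)
_,im2,d2=grab('top','t9.png'); P2=cloud('top',d2)
o=np.zeros((600,800,3),np.uint8); o[:,:440]=cv2.resize(im[100:220,225:375],(440,600))[:, :440]; o[:,440:]=cv2.resize(im2[235:385,400:510],(360,600))
cv2.imwrite('pics/c9.png',o)
h=cv2.cvtColor(im,cv2.COLOR_BGR2HSV); m=(cv2.inRange(h,(0,150,60),(8,255,255))|cv2.inRange(h,(170,150,60),(180,255,255)))>0
m[:, :230]=0; m[:,360:]=0; m[205:]=0
p=P[m]; p=p[~np.isnan(p).any(1)]; z=np.percentile(p[:,2],70); p=p[abs(p[:,2]-z)<.003]; A=np.c_[p[:,:2]-p[:,:2].mean(0),np.ones(len(p))]
print('cap',z,p.mean(0).round(4),'slope',np.linalg.lstsq(A,p[:,2],rcond=None)[0].round(4))
E
```

```text
t 25.00 F [-0.05  0.77 -0.74] (tool) M [-0.014 -0.059  0.052] p [ 0.4713 -0.3276  0.2134] yaw 2.27 R20,21 [0.     0.0005] bucket in tool mm [521.6 149.6 113.5]
cap 0.031249012636240782 [ 0.5531 -0.3181  0.0308] slope [ 0.0004 -0.0041  0.0308]
```

View pics/c9.png

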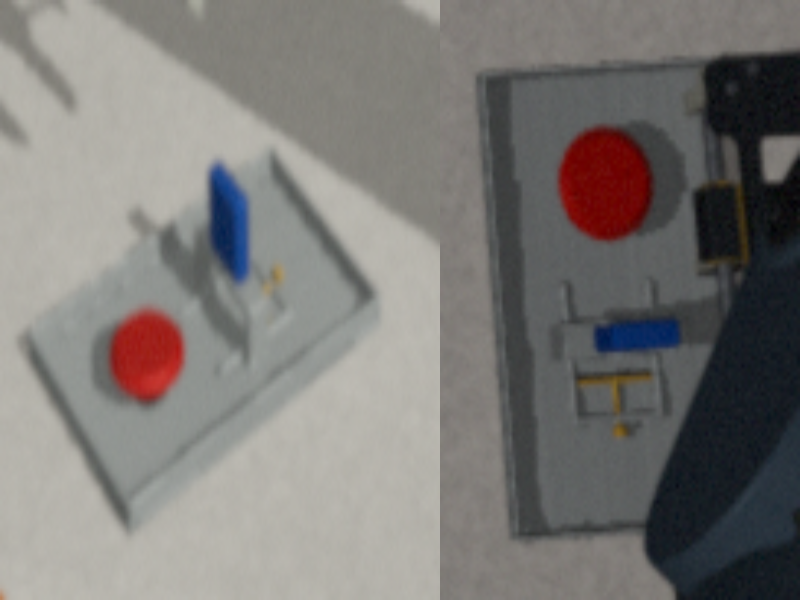

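The cap sits level in the tray (slope below 0.5%), and the puller stands upright and clear behind it. The robot is touching nothing.

```bash
python3 -c 'from bench import job_done; print(job_done())'
```

```text
the job is handed in; nothing more can be done
None
```

The red cap is off its bucket and sitting level on its plug in the tray, the puller stands upright in the tray behind it, and the job was handed in at about 25 s.

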